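# Clamp a denture flask in the bench press

## Task

Set the closed denture flask gently down lengthwise on the loading ledge of the flask press and let go of it; then, because the press head leaves no room above it, take it again from the front by its near end and slide it in under the platen, square and against the rear stop. Crank the press down (clockwise) until you feel the platen meet the flask and the crank load rise, carry on to about a quarter turn past first touch, so that it is firmly clamped but the springs are not squashed solid, and let go. Leave the other things on the bench where they are.

Things in the scene. Friction and masses are not known exactly. Their poses are not given: they have to be found in the camera images.
- press: Bench-top flask press, fixed: grey base, two 18 mm steel columns 60 mm left and right of the ram axis, grey cross-head (40 mm deep, 156 mm wide, underside 155, top 189 mm above the bench), crank on top, 260 mm high in all. Origin: ram axis at bench level; x from the loading side to the rear, z up. Bed surface 22 mm above the bench, 102 mm clear between the columns.
- press_axis (a point): Point on the bed surface straight under the ram, 22 mm above the bench: where the middle of the flask's underside belongs. Axes as the press. The flask stop behind it is a low steel bar, its front face 46 mm to the rear of this point, 12 mm higher than the bed.
- ledge (a point): Middle of the loading ledge, on the bed surface, 108 mm in front of the ram axis (press x = -108 mm). The ledge is level with the bed, 90 mm wide, and ends 170 mm in front of the ram axis. A flask set down here leaves room for a hand from above.
- flask: Closed aluminium denture flask, an oblong block with rounded corners, 92 mm long (its x), 60 mm wide (its y), 48 mm high, 0.5 to 0.8 kg, dark parting lines round it and a round knock-out plate on top. Origin: middle of its underside. Either end may go first. It starts flat on the bench beside the press.
- platen: Round steel pressure plate, 58 mm dia., 10 mm thick, under the ram. Origin: centre of its underside, 102 mm above the bench at crank 0; it comes down 24 mm per turn. Disc springs stand between it and the ram bar: once it meets the flask it stays put and the bar closes in, 7 N of clamping force per mm: 6 mm, 42 N at a quarter turn past touch. Squashed solid at 16 mm.
- ram_bar (a point): Centre of the top face of the dark steel cross bar that slides on the columns with the ram; 24 mm down per crank turn, always. It stands 42 mm above the platen's underside while the springs are free, less when they are compressed.
- crank (a joint): Crank angle (rad), grows clockwise seen from above, which lowers the ram; range 0 to 14, starts at 0.6 to 3.4. At 2.0 the arm points to the rear (+x of the press), at 2.0 + pi/2 to the right (-y). Free turning takes about 1 N at the knob; once the platen meets the flask the load rises by about 1 N per mm of spring travel, to about 7 N a quarter turn on. The screw holds where it is left.
- crank_knob (a point): Middle of the crank's upright black grip, 25 mm dia., 48 mm high, spinning freely on its pin, 70 mm from the ram axis. The point lies 236 mm above the bench, the grip spans 210 to 258 mm; the crank arm below it has its top at 208 mm. The threaded ram end sticks up through the hub, to at most 265 mm.
- cast: Bystander: horseshoe-shaped stone model of a jaw with teeth, about 65 x 58 mm, 26 mm high. Origin under its middle.
- bowl: Bystander: dark rubber mixing bowl, 124 mm across, 68 mm high. Origin under its middle.
- spatula: Bystander: plaster spatula with a wooden handle, 200 mm long, lying flat. Origin under its middle.
- articulator: Bystander: steel articulator holding two stone jaw models, about 90 x 92 mm, 115 mm high. Origin under its middle.
Things that resemble listed ones, but are neither listed nor needed, are in the scene too. There is more than one size of the flask; the one meant has the size given above.

How it is judged:
On the way, in this order (a step that is already met when the one before it is completed fails the run):
1. the flask has been set down on the loading ledge, flat, lengthwise and let go (x of flask in the frame of press between -0.15 and -0.05 m and y of flask in the frame of press between -0.03 and 0.03 m and z of flask in the frame of press between 0.016 and 0.026 m and angle between the x axis of flask and the x axis of press, either way round below 0.4 rad and contact force between the fingers and flask below 0.3 N and linear speed of flask below 0.02 m/s), for 0.2 s.
2. taken again from the front, the flask goes in under the press head (x of flask in the frame of press above -0.035 m and contact force between the fingers and flask above 0.5 N and x of the grasp point in the frame of press below -0.015 m).
3. the flask stands under the platen, square and home (horizontal distance between flask and press_axis below 0.01 m and angle between the x axis of flask and the x axis of press, either way round below 0.17 rad and z of flask in the frame of press between 0.016 and 0.026 m and angle between flask's own z axis and vertical below 0.06 rad), for 0.2 s.
At the end, for the whole second after the job is handed in: The flask stands flat on the press bed within 10 mm of the point under the ram and within 10 degrees of square, the platen presses on it with 20 to 95 N (about 3 to 13.5 mm of spring travel, an eighth to a little over half a turn past first touch), the crank is at rest and let go (all of step 3 and contact force between platen and flask between 20 and 95 N and velocity of joint crank between -0.05 and 0.05 rad/s).
It fails at once if the flask is banged or dropped onto the press (over 100 N while the platen is not clamping it) (contact force between flask and press above 100 N and contact force between platen and flask below 5 N).
It fails at once if over-tightened: the platen presses on the flask with more than 115 N (spring nearly solid) (contact force between platen and flask above 115 N).
It fails at once if another thing on the bench is moved by more than 30 mm (distance of any of cast, bowl, spatula, articulator from where it was at the start of the episode above 0.03 m).
It also fails if it takes over 72 s, if anything falls off the work surface, if the arm or the gripper's body presses on something with over 40 N, if the wrist force passes 120 N, or if a joint passes its speed limit or range.

## Robot

A 6-joint arm with a two-finger parallel gripper is mounted at the origin on the work surface. World frame = base frame: x ahead of the robot, y to its left, z up, the work surface at z = 0. Lengths are in m, angles in rad, forces in N, time in s.
With the tool pointing down it reaches from about 0.325 to 0.9 m from the base axis. Payload 3.5 kg.
Tool frame: the origin (TCP) lies at the very end of the fingers, on their centre line; the grasp point (between the pads) lies 19 mm behind it; z points along the fingers, y is the direction in which the jaws open and shut (so a half turn about z gives the same grasp; the last joint's range is limited). The gripper opens to 85 mm and grips with 20 to 120 N. Pads are 22 mm wide; open, the fingers measure 114 mm over their backs; the gripper's body (76 mm by 85 mm) begins 54 mm behind the grasp point. The pads swing forward as they close: fully open they stand 13 mm farther back than shut.
Start: joints at [-1.406, 0.276, -0.026, 1.268, 0, 1.467], TCP at [0.165, -0.603, 0.231] pointing down, gripper open.
Joint ranges: [-3.12, 3.12], [-0.85, 1.88], [-1.08, 1.24], [-1.95, 2.15], [-1.57, 1.53], [-3.14, 3.14]. Speed limits (rad/s): [2.57, 2.57, 3.14, 3.14, 3.14, 3.14].

## Interface

Orientations are given as a 3x3 rotation matrix whose columns are the frame's x, y, z axes.
In Python, from rig import read_state, get_image, camera_params, finish_job gives the robot as it stands.
- The arm moves only by the tool play_rows, never from a script. Its arguments are lists of equal length, an entry for each row: "rotation": the turn, a rotation vector about the tool's x, y, z in units of pi rad (1.0 is pi rad), a list of three; "slide": the shift along the tool's x, y, z in units of 0.5 m (1.0 is 0.5 m), a list of three; "hand": the opening in per cent of the stroke, from 0 (shut) to 100 (fully open). In form: {"rotation": [[ax, ay, az], ...], "slide": [[dx, dy, dz], ...], "hand": [hand, ...]}. A call has 1 to 5 rows; each row is the pose to reach, as a shift and turn from the pose measured when the call began, along the tool's axes at that moment, turning the shorter way round; what a row does not reach only later rows make up. A row lasts 1/8 s, in which the tool goes at most 62.5 mm and 10.7 degrees, less where a joint would pass 70% of its speed; a pose out of reach is approached as far as the arm can. A call with a number of a shift or a turn outside -1 to 1 is refused whole. A call with a gripper value outside its range is refused whole. The fingers move at their own pace and stop on an object; "grip_force" is the grip in N (left out, the last holds). Time passes only in rows, so rows that repeat a pose let the fingers close. It gives the time, the measured TCP pose, the force and the opening at its end, in the units of the state.
- read_state(): the state, without advancing time (a new reading comes with each control period).
- get_image(name): name is "side" or "top"; returns (picture, depth): 384x512x3 uint8, red, green, blue; 384x512 float32, m along the optical axis (not along the pixel's ray), 0 where there is no reading.
- camera_params(name): a dict with "K" (3x3 intrinsics, pixels), "rvec" (rotation vector, rad) and "tvec" (3), from world to camera coordinates, as OpenCV has them. Camera axes: x right, y down, z forward; pixel columns grow to the right and rows downward; lengths in m; the calibration is good to about 2 mm. A picture is of the moment at which its call begins. camera_params takes no time and is no camera call.
- finish_job(): hands the job in, once; it reports no verdict.
The state is a dict: "clock": time; "joint_pos": joint angles; "qvel": joint speeds; "tau": joint torques, N m; "tool_pos": TCP position; "ee_rot": TCP orientation; "wrist_force": force on the tool from outside, world axes, zero at the start; "torque": the same for the moment, N m; "gripper_width": finger opening in m.
Only numpy, scipy, OpenCV 4.12 (cv2) and the standard library are available. Lean on these libraries where they do the work, as an engineer would, in place of code of your own. Each camera call takes 0.05 s, during which the arm holds its last target.

## Working session

There is one attempt and no reset: what is moved stays moved. The work goes in short steps, Python scripts to look and compute and a tool call to move; the robot and the scene stay as the last step left them, time stands still between calls to the robot, and variables do not carry over. Pictures are saved under pics/ and viewed, and the job is handed in when it is done.

Besides the shell and the picture viewer there is one more tool, called after ">>>" as name(argument=value, ...) on one line, values as JSON. play_rows: Moves the arm, as the interface text tells. Its arguments: {"type":"object","properties":{"rotation":{"type":"array","items":{"type":"array","items":{"type":"number"}}},"slide":{"type":"array","items":{"type":"array","items":{"type":"number"}}},"hand":{"type":"array","items":{"type":"number"}},"grip_force":{"type":"number"}},"required":["rotation","slide","hand"]}

```bash
ls; mkdir -p pics
python3 - <<'E'
from rig import *
import cv2,numpy as np
print({k:np.round(v,3).tolist() for k,v in read_state().items()})
for n in("side","top"):
    p,d=get_image(n); cv2.imwrite(f"pics/{n}0.png",p[:,:,::-1]); np.savez(f"{n}0.npz",p=p,d=d)
    c=camera_params(n); print(n,c)
E
```

```text
pics
{'clock': 0.0, 'joint_pos': [-1.406, 0.277, -0.028, 1.268, -0.0, 1.467], 'qvel': [0.001, 0.0, -0.0, 0.001, -0.0, -0.001], 'tau': [-0.001, -44.551, 29.521, 0.017, -0.0, 0.0], 'tool_pos': [0.165, -0.602, 0.23], 'ee_rot': [[0.964, 0.265, -0.0], [0.265, -0.964, 0.002], [0.0, -0.002, -1.0]], 'wrist_force': [-0.617, 0.786, 0.237], 'torque': [-0.063, -0.032, 0.026], 'gripper_width': 0.085}
side {'K': array([[422.65824526,   0.        , 255.56538692],
       [  0.        , 422.65824526, 188.92974228],
       [  0.        ,   0.        ,   1.        ]]), 'rvec': array([ 2.07032613, -0.26496133,  0.1206676 ]), 'tvec': array([-0.58066591,  0.23924918,  1.04278549])}
top {'K': array([[430.21175079,   0.        , 254.10096092],
       [  0.        , 430.21175079, 191.67955926],
       [  0.        ,   0.        ,   1.        ]]), 'rvec': array([ 2.15587755, -2.19995548,  0.13565248]), 'tvec': array([0.02602639, 0.62483728, 1.27638809])}
```

View pics/side0.png

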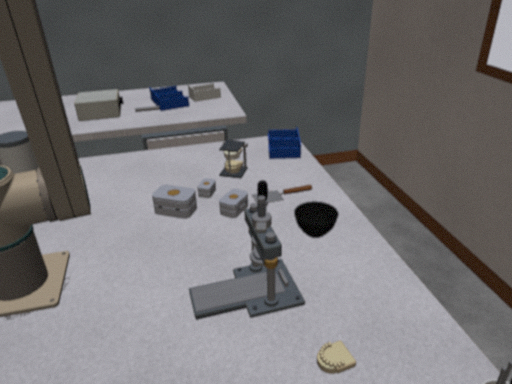

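View pics/top0.png

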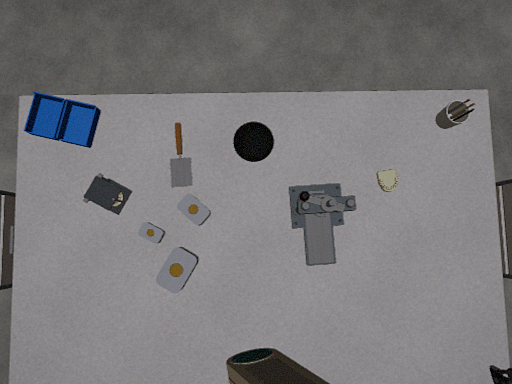

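Candidates for the flask in the top view are (193,209), (151,232) and (177,269). I'll measure each one.

```bash
cat > h.py <<'E'
import numpy as np,cv2
from rig import *
def cam(n):
    c=camera_params(n);R,_=cv2.Rodrigues(c["rvec"]);return c["K"],R,np.ravel(c["tvec"])
def cast(n,uv,z):
    K,R,t=cam(n);uv=np.atleast_2d(np.asarray(uv,float))
    d=np.c_[uv,np.ones(len(uv))]@np.linalg.inv(K).T@R
    o=-R.T@t
    return o+d*((z-o[2])/d[:,2])[:,None]
def cloud(n,d):
    K,R,t=cam(n);v,u=np.mgrid[:d.shape[0],:d.shape[1]]
    P=np.stack([(u-K[0,2])/K[0,0]*d,(v-K[1,2])/K[1,1]*d,d],-1)
    return (P-t)@R
def proj(n,X):
    K,R,t=cam(n);p=(np.atleast_2d(X)@R.T+t)@K.T;return p[:,:2]/p[:,2:]
E
python3 - <<'E'
from h import *
z=np.load("top0.npz");p,d=z["p"],z["d"];W=cloud("top",d)
for c in[(193,209),(151,232),(177,269)]:
    u,v=c;r=32
    h=W[v-r:v+r,u-r:u+r,2]; m=((h>.015)&(d[v-r:v+r,u-r:u+r]>0)).astype(np.uint8)
    n,l,s,_=cv2.connectedComponentsWithStats(m);k=l[r,r]
    hz=np.median(h[(l==k)]);top=(l==k)&(h>hz-.008)
    pts=np.argwhere(top)[:,::-1]+[u-r,v-r]
    X=cast("top",pts,hz)
    rect=cv2.minAreaRect((X[:,:2]*1000).astype(np.float32));print(c,k,hz,rect)
# press
for (a,b,name) in[(285,180,"press")]:
    for vv in range(180,270,8): print(vv,np.round(W[vv,285:360:5,2],3))
print("ground",np.median(W[300:330,100:200,2]))
s=cv2.resize(p[170:280,270:380],None,fx=5,fy=5,interpolation=cv2.INTER_CUBIC);cv2.imwrite("pics/c1.png",s[:,:,::-1])
s=cv2.resize(p[180:300,130:250],None,fx=4,fy=4,interpolation=cv2.INTER_CUBIC);cv2.imwrite("pics/c2.png",s[:,:,::-1])
z=np.load("side0.npz");p=z["p"]
s=cv2.resize(p[170:330,180:310],None,fx=3.6,fy=3.6,interpolation=cv2.INTER_CUBIC);cv2.imwrite("pics/c3.png",s[:,:,::-1])
E
```

```text
(193, 209) 1 0.048504488265462 ((575.7587280273438, 196.07876586914062), (92.86380004882812, 59.85942840576172), 47.17005157470703)
(151, 232) 5 0.03667377834909276 ((508.78326416015625, 325.30584716796875), (68.84680938720703, 44.784217834472656), 62.47521209716797)
(177, 269) 2 0.06450890063625843 ((399.0936279296875, 244.50765991210938), (80.32315826416016, 122.60523986816406), 58.515037536621094)
180 [-0.002 -0.002  0.001  0.001 -0.001 -0.001 -0.002  0.001  0.006 -0.001
  0.005  0.001  0.002 -0.003 -0.005]
188 [ 0.     0.016  0.016  0.025  0.016  0.022  0.022  0.017  0.018  0.022
  0.019  0.017 -0.004  0.001 -0.   ]
196 [ 0.002  0.019  0.021  0.241  0.262  0.207  0.021  0.022  0.021  0.211
  0.018  0.185  0.189  0.185 -0.   ]
204 [-0.002 -0.002  0.022  0.188  0.206  0.19   0.187  0.207  0.211  0.262
  0.213  0.214  0.191  0.208  0.189]
212 [ 0.    -0.001  0.03   0.188  0.192  0.19   0.187  0.187  0.173  0.108
  0.022  0.023  0.     0.     0.002]
220 [ 0.002  0.001  0.022  0.021  0.022  0.021  0.023  0.024  0.023  0.025
  0.026  0.024  0.    -0.001 -0.001]
228 [ 0.002 -0.001 -0.006  0.003  0.02   0.018  0.026  0.022  0.021  0.021
 -0.003  0.004  0.     0.002  0.003]
236 [ 0.002 -0.002  0.003  0.003  0.017  0.024  0.022  0.028  0.025  0.02
  0.002  0.001  0.003  0.002 -0.001]
244 [-0.005 -0.002 -0.001 -0.001  0.02   0.02   0.024  0.023  0.024  0.023
 -0.004  0.001  0.    -0.001 -0.002]
252 [-0.    -0.001  0.002  0.004 -0.001  0.025  0.019  0.024  0.02   0.02
  0.02   0.002 -0.     0.006 -0.001]
260 [-0.001  0.005 -0.001  0.001 -0.     0.024  0.022  0.027  0.023  0.027
  0.02   0.003  0.001 -0.    -0.001]
268 [ 3.000e-03 -2.000e-03 -0.000e+00  2.000e-03  3.000e-03  6.000e-03
 -3.000e-03  0.000e+00  1.333e+00 -1.000e-03  6.000e-03 -3.000e-03
  2.000e-03  3.000e-03 -4.000e-03]
ground 0.0008286672005015352
```

View pics/c1.png

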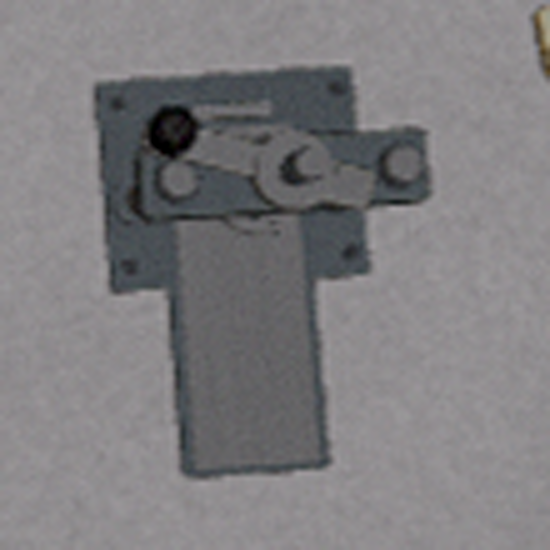

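View pics/c2.png

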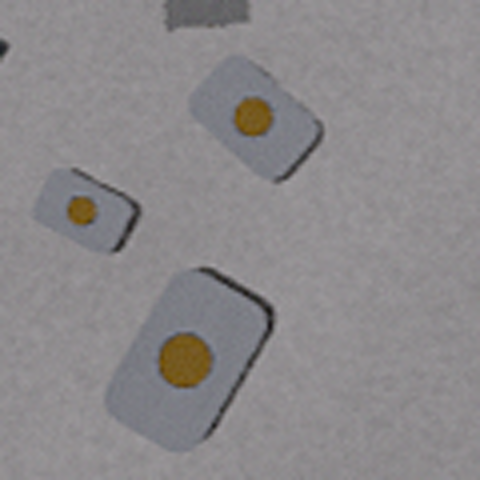

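View pics/c3.png

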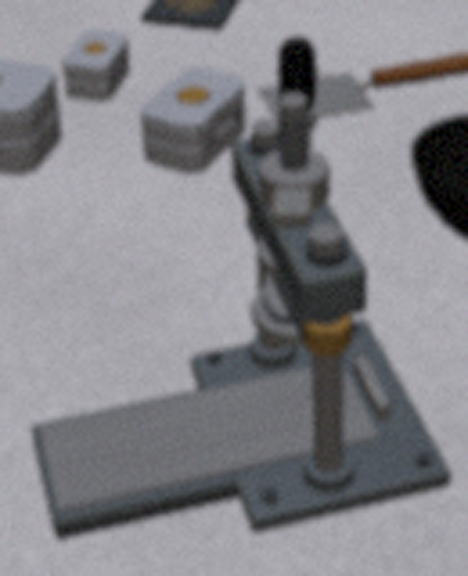

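```bash
cat > press.py <<'E'
from h import *
z=np.load("top0.npz");p,d=z["p"],z["d"];W=cloud("top",d)
h=W[:,:,2]; u0,v0=280,170
# flask
v,u,r=209,193,32
hh=h[v-r:v+r,u-r:u+r];m=((hh>.04)).astype(np.uint8);l=cv2.connectedComponents(m)[1]
pts=np.argwhere(l==l[r,r])[:,::-1]+[u-r,v-r];X=cast("top",pts,.048)
b=cv2.boxPoints(cv2.minAreaRect((X[:,:2]*1000).astype(np.float32)));e=b-np.roll(b,1,0);L=e[np.argmax(np.hypot(*e.T))]
print("flask",b.mean(0),"yaw long",np.degrees(np.arctan2(L[1],L[0])))
# press base edges on ledge
m=((h>.011)&(h<.04)).astype(np.uint8)
m=cv2.medianBlur(m,5)
lft=[];rgt=[]
for vv in range(228,258):
    c=np.where(m[vv,290:350])[0]+290
    lft.append((c[0]-.5,vv));rgt.append((c[-1]+.5,vv))
fr=[]
for uu in range(311,331):
    c=np.where(m[220:280,uu])[0]+220; fr.append((uu,c[-1]+.5))
A=cast("top",lft,.022);B=cast("top",rgt,.022);F=cast("top",fr,.022)
def line(P):
    vx,vy,x,y=cv2.fitLine(P[:,:2].astype(np.float32),cv2.DIST_HUBER,0,.01,.01).ravel();s=np.sign(vx)if abs(vx)>abs(vy) else np.sign(vy);return np.array([vx,vy])*s,np.array([x,y])
for n,P in(("L",A),("R",B),("F",F)):
    q,o=line(P);print(n,np.degrees(np.arctan2(q[1],q[0])),o)
qa,oa=line(A);qb,ob=line(B);qf,of=line(F)
y=qf;x=np.array([y[1],-y[0]]);dirs=(qa+qb);dirs/=np.linalg.norm(dirs)
x2=dirs;print("width",abs(np.dot(oa-ob,[-x2[1],x2[0]])))
# midline & front
mid=(oa+ob)/2; t=np.dot(of-mid,x2); # front point along midline
mid_f=mid+x2*t; print("ram axis est",mid_f+.170*x2,"yaw",np.degrees(np.arctan2(x2[1],x2[0])))
# crosshead from top at z .189
m=((h>.18)&(h<.2)).astype(np.uint8)[170:280,270:380]
pts=np.argwhere(m)[:,::-1]+[270,170];X=cast("top",pts,.189)
rc=cv2.minAreaRect((X[:,:2]*1000).astype(np.float32));print("xhead",rc)
print("knob",cast("top",[(304.4,196)],.258),"caps z",h[206,305:308],h[202:205,350])
m=((p.max(2)<50)).astype(np.uint8)[185:205,295:315];print(cv2.connectedComponentsWithStats(m)[2:])
E
python3 press.py
```

```text
flask [575.79224 196.1392 ] yaw long -132.82994
L 3.4934688 [ 0.45206556 -0.1374985 ]
R 2.5490866 [ 0.4687906  -0.22740285]
F 92.68507 [ 0.40249094 -0.18161139]
width 0.09066091
ram axis est [ 0.57245976 -0.17653763] yaw 3.0212774
xhead ((571.363525390625, -176.88748168945312), (39.84251403808594, 155.5127410888672), 2.7748444080352783)
knob [[ 0.58845397 -0.10802351  0.258     ]] caps z [0.20523112 0.20453572 0.20663376] [0.20692241 0.20886954 0.20768185]
(array([[  0,   0,  20,  20, 312],
       [  4,   6,  11,  11,  84],
       [  2,  17,   1,   3,   3],
       [  6,  19,   1,   1,   1]], dtype=int32), array([[ 9.75320513,  9.10576923],
       [ 8.86904762, 10.54761905],
       [ 2.        , 18.        ],
       [ 6.        , 19.        ]]))
```

The one meant is at top (193,209): it measures 92.9 x 59.9 mm with a 48 mm top. (151,232) is smaller at 69x45 mm, and (177,269) is bigger at 123x80 mm. The crops show a grey press with its ledge towards the robot, and the crank knob to the left-rear at (304,196).

```bash
cat > mv.py <<'E'
import sys
from h import *
from scipy.spatial.transform import Rotation as Ro
P0=np.array([.572,-.177]);PY=np.radians(2.85)
def pose(yaw,tilt=0):
    c,s=np.cos(yaw),np.sin(yaw);z=np.array([c*np.sin(tilt),s*np.sin(tilt),-np.cos(tilt)]);y=np.array([s,-c,0]);return np.c_[np.cross(y,z),y,z]
def w(px,py):
    c,s=np.cos(PY),np.sin(PY);return P0+[c*px-s*py,s*px+c*py]
def rel(pos,R):
    s=read_state();p=np.array(s["tool_pos"]);A=np.array(s["ee_rot"])
    return np.round(Ro.from_matrix(A.T@R).as_rotvec()/np.pi,4),np.round(A.T@(np.array(pos)-p)/.5,4)
if __name__=="__main__":
    a=[float(v) for v in sys.argv[2:]]  # x y z yawdeg tilt
    if sys.argv[1]=="p": xy=w(a[0],a[1]);yaw=PY+np.radians(a[3])
    else: xy=a[:2];yaw=np.radians(a[3])
    r,s=rel([*xy,a[2]],pose(yaw,np.radians(a[4] if len(a)>4 else 0)))
    st=read_state();A=np.array(st["ee_rot"])
    pp=np.array(st["tool_pos"]);c,s_=np.cos(PY),np.sin(PY);dd=pp[:2]-P0
    print("rot",r.tolist(),"slide",s.tolist(),"| t",round(st["clock"],2),"tcp",pp.round(4),"press xy",np.round([c*dd[0]+s_*dd[1],-s_*dd[0]+c*dd[1]],4),"F",np.round(st["wrist_force"],1),"w",round(st["gripper_width"],4),"q",np.round(st["joint_pos"],2))
E
python3 mv.py w 0.576 0.196 0.30 47.2
```

```text
rot [-0.0006, -0.0003, -0.177] slide [1.2145, -1.3221, -0.1365] | t 0.1 tcp [ 0.1652 -0.602   0.2302] press xy [-0.4274 -0.4043] F [0.4 0.  0.2] w 0.0853 q [-1.41  0.28 -0.03  1.27  0.    1.47]
```

>>> play_rows(rotation=[[0,0,-0.02],[0,0,-0.03],[0,0,-0.05],[0,0,-0.07],[0,0,-0.09]], slide=[[0.06,-0.06,-0.1],[0.13,-0.14,-0.16],[0.22,-0.24,-0.18],[0.3,-0.33,-0.18],[0.38,-0.41,-0.18]], hand=[100,100,100,100,100], grip_force=40)

```text
clock: 0.72
tool_pos: [0.2947, -0.3523, 0.3207]
ee_rot: [[0.852, 0.524, 0.0], [0.524, -0.852, 0.002], [0.001, -0.002, -1.0]]
wrist_force: [0.5, -0.8, 0.0]
gripper_width: 0.0854
```

```bash
python3 mv.py w 0.576 0.196 0.30 47.2
```

```text
rot [-0.0005, -0.0004, -0.0865] slide [1.054, -0.6387, 0.0435] | t 0.72 tcp [ 0.2947 -0.3523  0.3207] press xy [-0.2857 -0.1613] F [ 0.5 -0.8  0. ] w 0.0854 q [-1.02 -0.06 -0.21  1.41  0.    1.57]
```

>>> play_rows(rotation=[[0,0,-0.02],[0,0,-0.04],[0,0,-0.06],[0,0,-0.08],[0,0,-0.0865]], slide=[[0.1,-0.06,0],[0.21,-0.13,0],[0.32,-0.19,0],[0.43,-0.26,0],[0.54,-0.33,0]], hand=[100,100,100,100,100])

```text
clock: 1.35
tool_pos: [0.4348, -0.0756, 0.321]
ee_rot: [[0.679, 0.734, 0.0], [0.734, -0.679, 0.002], [0.001, -0.001, -1.0]]
wrist_force: [-0.5, -0.6, -0.8]
gripper_width: 0.0852
```

```bash
python3 mv.py w 0.576 0.196 0.15 47.2
```

```text
rot [-0.0003, -0.0004, 0.0002] slide [0.59, -0.1611, 0.343] | t 1.35 tcp [ 0.4348 -0.0756  0.321 ] press xy [-0.1319  0.1081] F [-0.5 -0.6 -0.8] w 0.0852 q [-0.32 -0.09 -0.25  1.42  0.    2.  ]
```

>>> play_rows(rotation=[[0,0,0],[0,0,0],[0,0,0],[0,0,0],[0,0,0]], slide=[[0.12,-0.03,0.05],[0.24,-0.06,0.1],[0.36,-0.1,0.2],[0.48,-0.13,0.28],[0.59,-0.161,0.34]], hand=[100,100,100,100,100])

```text
clock: 1.98
tool_pos: [0.5596, 0.1659, 0.1702]
ee_rot: [[0.679, 0.734, -0.001], [0.734, -0.679, 0.001], [0.0, -0.002, -1.0]]
wrist_force: [0.6, -0.1, 0.4]
gripper_width: 0.0852
```

```bash
python3 mv.py w 0.576 0.196 0.015 47.2
python3 - <<'E'
from h import *
for n in("side","top"):
    p,d=get_image(n); cv2.imwrite(f"pics/{n}1.png",p[:,:,::-1])
E
```

```text
rot [-0.0005, -0.0001, 0.0003] slide [0.0663, -0.0163, 0.3104] | t 1.98 tcp [0.5596 0.1659 0.1702] press xy [0.0047 0.3431] F [ 0.6 -0.1  0.4] w 0.0852 q [ 0.18  0.24 -0.2   1.13  0.    2.49]
```

View pics/side1.png

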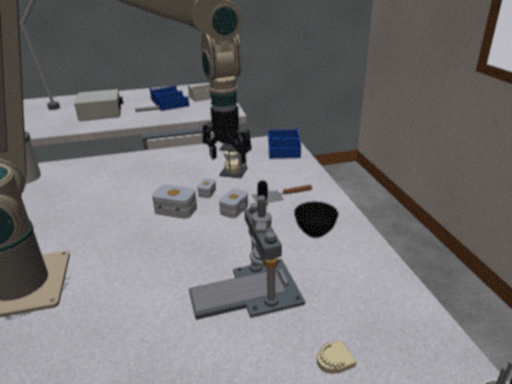

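The gripper is above the right flask, which sits at (233,203). I'll descend in stages.

>>> play_rows(rotation=[[0,0,0],[0,0,0],[0,0,0],[0,0,0],[0,0,0]], slide=[[0.066,-0.016,0.02],[0.066,-0.016,0.05],[0.066,-0.016,0.1],[0.066,-0.016,0.15],[0.066,-0.016,0.17]], hand=[100,100,100,100,100])

```text
clock: 2.7
tool_pos: [0.5723, 0.1963, 0.08]
ee_rot: [[0.676, 0.737, -0.01], [0.737, -0.676, 0.001], [-0.007, -0.008, -1.0]]
wrist_force: [-0.1, -0.2, 0.2]
gripper_width: 0.0852
```

```bash
python3 mv.py w 0.576 0.196 0.015 47.2
python3 - <<'E'
from h import *
for n in("side","top"):
    p,d=get_image(n); cv2.imwrite(f"pics/{n}2.png",cv2.resize((p[90:250,150:300] if n=="side" else p[150:270,130:260])[:,:,::-1],None,fx=3,fy=3))
E
```

```text
rot [-0.0026, 0.0021, 0.0014] slide [0.0055, 0.0069, 0.13] | t 2.7 tcp [0.5723 0.1963 0.08  ] press xy [0.0189 0.3728] F [-0.1 -0.2  0.2] w 0.0852 q [ 0.22  0.36 -0.25  0.97  0.    2.54]
```

View pics/side2.png

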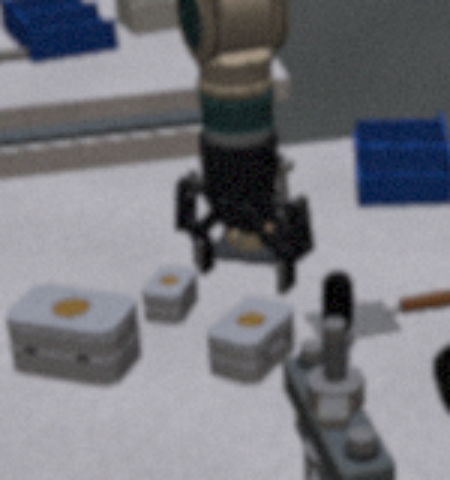

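Run:
```python
from h import *
for n in("side","top"): print(n,proj(n,[[.572,.196,.08],[.576,.196,.048],[.572,.196,.093]]))
```

```text
side [[231.20693529 188.32443081]
 [233.0361501  197.22107387]
 [230.97950033 184.57118183]]
top [[192.06581424 209.37449695]
 [193.38238364 208.70765684]
 [191.50784921 209.09160026]]
```

View pics/top2.png

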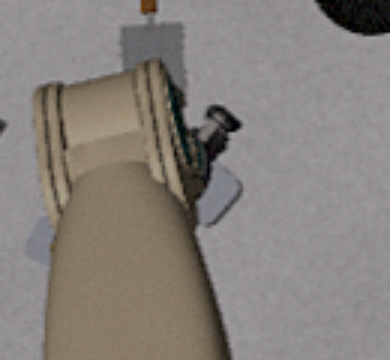

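The projections agree, since the open tips sit 13 mm further back. I'll go down and grip.

>>> play_rows(rotation=[[-0.0026,0.002,0.001],[-0.0026,0.002,0.001],[-0.0026,0.002,0.001],[-0.0026,0.002,0.001],[-0.0026,0.002,0.001]], slide=[[0.005,0.007,0.01],[0.005,0.007,0.04],[0.005,0.007,0.075],[0.005,0.007,0.11],[0.005,0.007,0.126]], hand=[100,100,100,100,100])

```text
clock: 3.42
tool_pos: [0.575, 0.1959, 0.0153]
ee_rot: [[0.678, 0.735, -0.003], [0.735, -0.678, -0.001], [-0.002, -0.001, -1.0]]
wrist_force: [0.5, -0.2, -0.4]
gripper_width: 0.0856
```

```bash
python3 mv.py w 0.576 0.196 0.015 47.2
```

```text
rot [-0.0005, 0.0007, 0.0005] slide [0.0015, 0.0013, 0.0007] | t 3.42 tcp [0.575  0.1959 0.0153] press xy [0.0215 0.3723] F [ 0.5 -0.2 -0.4] w 0.0856 q [ 0.22  0.44 -0.3   0.84  0.    2.54]
```

>>> play_rows(rotation=[[0,0,0],[0,0,0],[0,0,0],[0,0,0],[0,0,0]], slide=[[0.0015,0,0],[0.0015,0,0],[0.0015,0,0],[0.0015,0,0],[0.0015,0,0]], hand=[60,60,60,60,60], grip_force=50)

```text
clock: 4.05
tool_pos: [0.5752, 0.1966, 0.0152]
ee_rot: [[0.678, 0.735, -0.003], [0.735, -0.678, -0.0], [-0.002, -0.002, -1.0]]
wrist_force: [0.1, 1.4, -4.8]
gripper_width: 0.0593
```

```bash
python3 mv.py w 0.576 0.196 0.2 47.2
```

```text
rot [-0.0007, 0.0007, 0.0005] slide [-0.0006, 0.0012, -0.3697] | t 4.05 tcp [0.5752 0.1966 0.0152] press xy [0.0218 0.373 ] F [ 0.1  1.4 -4.8] w 0.0593 q [ 0.22  0.44 -0.3   0.84  0.    2.54]
```

>>> play_rows(rotation=[[0,0,0],[0,0,0],[0,0,0],[0,0,0],[0,0,0]], slide=[[0,0,0],[0,0,-0.03],[0,0,-0.1],[0,0,-0.18],[0,0,-0.25]], hand=[50,50,50,50,50])

```text
clock: 4.68
tool_pos: [0.5755, 0.1963, 0.1421]
ee_rot: [[0.678, 0.735, -0.002], [0.735, -0.678, -0.001], [-0.002, -0.001, -1.0]]
wrist_force: [1.2, -0.2, -7.4]
gripper_width: 0.0594
```

```bash
python3 mv.py p -0.108 0 0.18 0
```

```text
rot [-0.0001, 0.0008, 0.2468] slide [-0.7077, 0.3501, -0.0747] | t 4.67 tcp [0.5755 0.1963 0.1421] press xy [0.0221 0.3727] F [ 1.2 -0.2 -7.4] w 0.0594 q [ 0.22  0.31 -0.18  1.09 -0.    2.54]
```

>>> play_rows(rotation=[[0,0,0.02],[0,0,0.05],[0,0,0.08],[0,0,0.11],[0,0,0.14]], slide=[[-0.06,0.005,-0.04],[-0.14,0.01,-0.08],[-0.22,0.02,-0.08],[-0.3,0.025,-0.08],[-0.371,0.028,-0.08]], hand=[50,50,50,50,50])

```text
clock: 5.3
tool_pos: [0.4584, 0.0493, 0.1829]
ee_rot: [[0.928, 0.373, -0.003], [0.373, -0.928, -0.002], [-0.003, 0.001, -1.0]]
wrist_force: [0.3, -0.9, -6.5]
gripper_width: 0.0594
```

```bash
python3 mv.py p -0.108 0 0.18 0
```

```text
rot [0.0004, 0.0009, 0.1057] slide [-0.1619, 0.4342, 0.0067] | t 5.3 tcp [0.4584 0.0493 0.1829] press xy [-0.1022  0.2317] F [ 0.3 -0.9 -6.5] w 0.0594 q [-0.03  0.02 -0.43  1.12 -0.    2.73]
```

>>> play_rows(rotation=[[0,0,0.03],[0,0,0.06],[0,0,0.09],[0,0,0.1057],[0.0004,0.0009,0.1057]], slide=[[-0.04,0.09,0],[-0.075,0.19,0],[-0.11,0.29,0],[-0.145,0.39,0],[-0.162,0.434,0.005]], hand=[50,50,50,50,50])

```text
clock: 5.92
tool_pos: [0.4641, -0.1854, 0.1819]
ee_rot: [[0.999, 0.047, 0.001], [0.047, -0.999, -0.002], [0.001, 0.002, -1.0]]
wrist_force: [-0.1, 0.5, -6.8]
gripper_width: 0.0592
```

```bash
python3 mv.py p -0.108 0 0.075 0
```

```text
rot [0.0007, -0.0004, -0.001] slide [0.0, -0.0066, 0.2138] | t 5.92 tcp [ 0.4641 -0.1854  0.1819] press xy [-0.1082 -0.0031] F [-0.1  0.5 -6.8] w 0.0592 q [-0.51  0.09 -0.36  1.12 -0.    2.59]
```

>>> play_rows(rotation=[[0,0,-0.001],[0,0,-0.001],[0,0,-0.001],[0,0,-0.001],[0,0,-0.001]], slide=[[0,-0.006,0.03],[0,-0.006,0.09],[0,-0.006,0.15],[0,-0.006,0.2],[0,-0.006,0.22]], hand=[50,50,50,50,50])

```text
clock: 6.55
tool_pos: [0.4619, -0.1808, 0.07]
ee_rot: [[0.999, 0.051, -0.003], [0.051, -0.999, 0.0], [-0.003, -0.0, -1.0]]
wrist_force: [-0.8, -0.1, -5.3]
gripper_width: 0.0594
```

```bash
python3 mv.py p -0.108 0 0.039 0
python3 - <<'E'
from h import *
for n in("side","top"):
    p,d=get_image(n); cv2.imwrite(f"pics/{n}3.png",cv2.resize((p[150:330,150:330] if n=="side" else p[170:290,260:390])[:,:,::-1],None,fx=3,fy=3))
E
```

```text
rot [-0.0001, 0.0009, 0.0003] slide [0.0045, 0.0035, 0.062] | t 6.55 tcp [ 0.4619 -0.1808  0.07  ] press xy [-0.1101  0.0017] F [-0.8 -0.1 -5.3] w 0.0594 q [-0.5   0.2  -0.5   0.88 -0.    2.59]
```

View pics/side3.png

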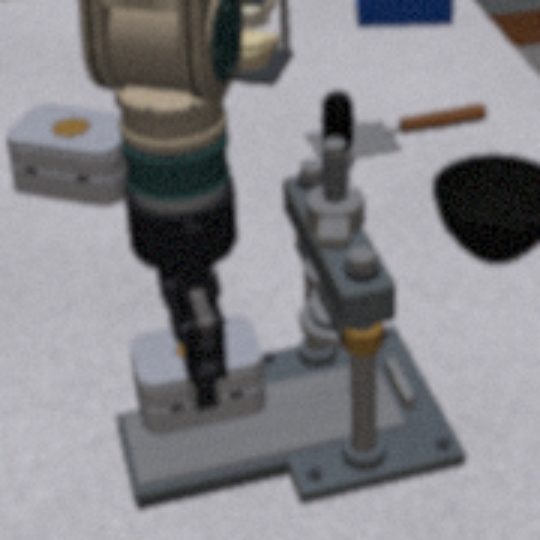

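The flask hangs lined up above the ledge. I'll lower it slowly and watch the force.

>>> play_rows(rotation=[[0,0.001,0],[0,0.001,0],[0,0.001,0],[0,0.001,0],[0,0.001,0]], slide=[[0.004,0.003,0.02],[0.004,0.003,0.038],[0.004,0.003,0.05],[0.004,0.003,0.056],[0.004,0.003,0.058]], hand=[50,50,50,50,50])

```text
clock: 7.28
tool_pos: [0.4647, -0.1828, 0.0417]
ee_rot: [[0.999, 0.05, 0.001], [0.05, -0.999, -0.0], [0.001, 0.0, -1.0]]
wrist_force: [0.3, -0.3, -7.8]
gripper_width: 0.0592
```

```bash
python3 mv.py p -0.108 0 0.037 0
```

```text
rot [0.0001, -0.0005, 0.0002] slide [-0.0012, -0.0009, 0.0093] | t 7.28 tcp [ 0.4647 -0.1828  0.0417] press xy [-0.1074 -0.0005] F [ 0.3 -0.3 -7.8] w 0.0592 q [-0.5   0.24 -0.52  0.81  0.    2.59]
```

>>> play_rows(rotation=[[0,0,0],[0,0,0],[0,0,0],[0,0,0],[0,0,0]], slide=[[0,0,0.002],[0,0,0.004],[0,0,0.006],[0,0,0.007],[0,0,0.008]], hand=[50,50,50,50,50])

```text
clock: 7.9
tool_pos: [0.4648, -0.1829, 0.0377]
ee_rot: [[0.999, 0.05, 0.002], [0.05, -0.999, -0.0], [0.002, 0.0, -1.0]]
wrist_force: [-1.0, 0.3, -6.8]
gripper_width: 0.0592
```

>>> play_rows(rotation=[[0,0,0],[0,0,0]], slide=[[0,0,0.001],[0,0,0.002]], hand=[50,50])

```text
clock: 8.15
tool_pos: [0.4649, -0.1829, 0.0372]
ee_rot: [[0.999, 0.05, 0.002], [0.05, -0.999, -0.0], [0.002, 0.0, -1.0]]
wrist_force: [-1.3, 1.1, 0.8]
gripper_width: 0.0592
```

Contact: the force has gone from -7 to about 0. Releasing.

>>> play_rows(rotation=[[0,0,0],[0,0,0],[0,0,0],[0,0,0],[0,0,0]], slide=[[0,0,0],[0,0,0],[0,0,0],[0,0,0],[0,0,0]], hand=[80,90,100,100,100])

```text
clock: 8.78
tool_pos: [0.465, -0.1829, 0.0373]
ee_rot: [[0.999, 0.05, 0.002], [0.05, -0.999, -0.0], [0.002, 0.001, -1.0]]
wrist_force: [0.0, 0.6, 0.1]
gripper_width: 0.0854
```

>>> play_rows(rotation=[[0,0,0],[0,0,0],[0,0,0],[0,0,0],[0,0,0]], slide=[[0,0,0],[0,0,-0.03],[0,0,-0.08],[-0.05,0,-0.14],[-0.1,0,-0.18]], hand=[100,100,100,100,100])

```text
clock: 9.4
tool_pos: [0.4154, -0.186, 0.1296]
ee_rot: [[0.999, 0.051, 0.004], [0.051, -0.999, -0.002], [0.004, 0.002, -1.0]]
wrist_force: [-0.8, -0.2, -0.0]
gripper_width: 0.0855
```

```bash
python3 mv.py p -0.17 0 0.14 0 40
python3 - <<'E'
from h import *
for n in("side","top"):
    p,d=get_image(n); cv2.imwrite(f"pics/{n}4.png",cv2.resize((p[150:330,150:330] if n=="side" else p[170:290,260:390])[:,:,::-1],None,fx=3,fy=3))
    np.savez(f"{n}4.npz",p=p,d=d)
E
```

```text
rot [0.0005, 0.2209, 0.0006] slide [-0.0262, -0.0023, -0.0209] | t 9.4 tcp [ 0.4154 -0.186   0.1296] press xy [-0.1568 -0.0012] F [-0.8 -0.2 -0. ] w 0.0855 q [-0.56  0.05 -0.52  0.99  0.    2.53]
```

View pics/side4.png

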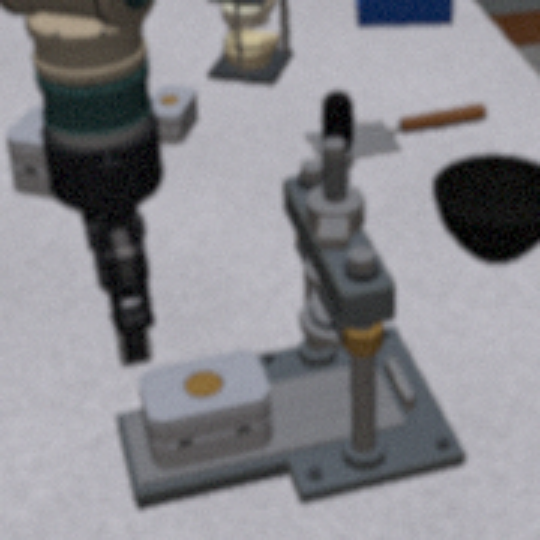

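View pics/top4.png

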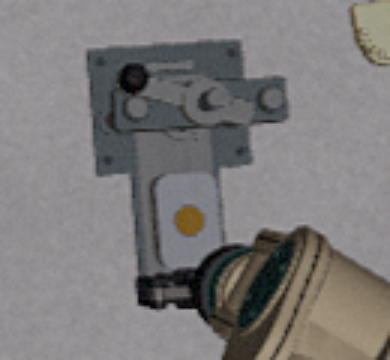

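>>> play_rows(rotation=[[0,0.05,0],[0,0.1,0],[0,0.15,0],[0,0.2,0],[0,0.245,0]], slide=[[-0.04,-0.002,0],[-0.04,-0.002,0],[-0.02,-0.002,0],[0,-0.002,0],[0,-0.002,0]], hand=[100,100,100,100,100])

```text
clock: 10.12
tool_pos: [0.4154, -0.1853, 0.1311]
ee_rot: [[0.71, 0.05, 0.703], [0.039, -0.999, 0.032], [0.704, 0.005, -0.711]]
wrist_force: [-0.7, -0.8, -0.3]
gripper_width: 0.0853
```

```bash
python3 mv.py p -0.124 0 0.11 0 44
python3 - <<'E'
from h import *
print("knockout on ledge",cast("top",[(322.7,243.7)],.07))
z=np.load("top4.npz");W=cloud("top",z["d"]);h=W[:,:,2]
m=((h>.06)&(h<.08)).astype(np.uint8);m[:225]=0;m[253:]=0;m[:,:308]=0;m[:,336:]=0
X=cast("top",np.argwhere(m)[:,::-1],.07);print(cv2.minAreaRect((X[:,:2]*1000).astype(np.float32)))
E
```

```text
rot [0.0011, -0.004, 0.0013] slide [0.0169, -0.0013, 0.0762] | t 10.12 tcp [ 0.4154 -0.1853  0.1311] press xy [-0.1568 -0.0005] F [-0.7 -0.8 -0.3] w 0.0853 q [-0.97 -0.23 -1.01  0.31  0.64  2.28]
knockout on ledge [[ 0.46447186 -0.183243    0.07      ]]
((476.81011962890625, -183.06591796875), (61.685447692871094, 72.79041290283203), 88.7410888671875)
```

>>> play_rows(rotation=[[0.001,-0.004,0.001],[0.001,-0.004,0.001],[0.001,-0.004,0.001],[0.001,-0.004,0.001],[0.001,-0.004,0.001]], slide=[[0.005,-0.001,0.025],[0.01,-0.001,0.05],[0.017,-0.001,0.076],[0.017,-0.001,0.076],[0.017,-0.001,0.076]], hand=[100,100,100,100,100])

```text
clock: 10.75
tool_pos: [0.4481, -0.1832, 0.1101]
ee_rot: [[0.719, 0.05, 0.694], [0.037, -0.999, 0.035], [0.694, 0.0, -0.72]]
wrist_force: [-0.6, -0.2, 0.2]
gripper_width: 0.0855
```

```bash
python3 mv.py p -0.124 0 0.037 0 44
python3 - <<'E'
from h import *
for n in("side","top"):
    p,d=get_image(n); cv2.imwrite(f"pics/{n}5.png",cv2.resize((p[150:330,150:330] if n=="side" else p[170:290,260:390])[:,:,::-1],None,fx=3,fy=3))
E
```

```text
rot [-0.0001, 0.0001, 0.0003] slide [-0.1015, -0.0001, 0.1053] | t 10.75 tcp [ 0.4481 -0.1832  0.1101] press xy [-0.1241 -0.    ] F [-0.6 -0.2  0.2] w 0.0855 q [-0.87 -0.13 -1.    0.17  0.59  2.38]
```

View pics/side5.png

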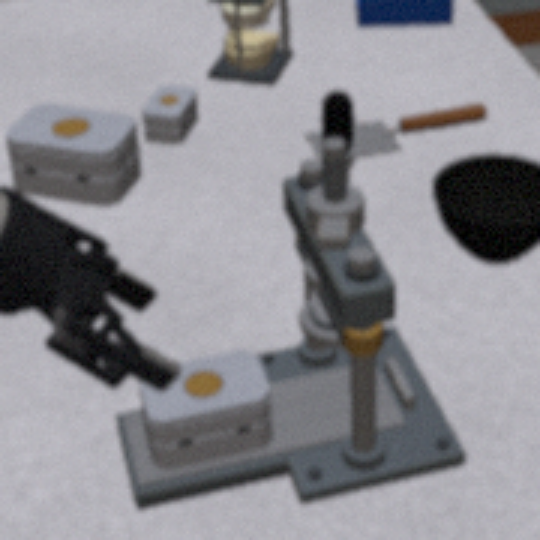

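View pics/top5.png

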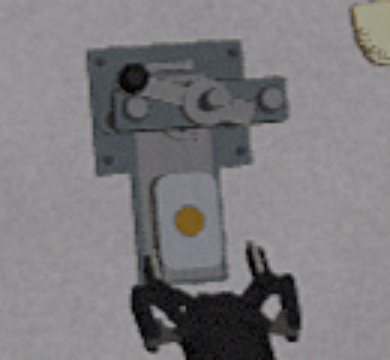

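>>> play_rows(rotation=[[0,0,0],[0,0,0],[0,0,0],[0,0,0],[0,0,0]], slide=[[-0.015,0,0.016],[-0.035,0,0.036],[-0.055,0,0.057],[-0.075,0,0.078],[-0.08,0,0.083]], hand=[100,100,100,100,100])

```text
clock: 11.48
tool_pos: [0.4476, -0.1831, 0.0521]
ee_rot: [[0.719, 0.05, 0.693], [0.035, -0.999, 0.035], [0.694, -0.0, -0.72]]
wrist_force: [0.5, -0.1, -0.2]
gripper_width: 0.0855
```

```bash
python3 mv.py p -0.124 0 0.037 0 44
```

```text
rot [-0.0, 0.0003, -0.0001] slide [-0.0201, 0.0001, 0.0225] | t 11.47 tcp [ 0.4476 -0.1831  0.0521] press xy [-1.246e-01  1.000e-04] F [ 0.5 -0.1 -0.2] w 0.0855 q [-0.87  0.03 -1.06 -0.04  0.59  2.38]
```

```bash
python3 mv.py p -0.125 0 0.052 0 38;python3 mv.py p -0.125 0 0.038 0 38
```

```text
rot [-0.0, -0.0331, -0.0001] slide [-0.0007, 0.0001, -0.0005] | t 11.47 tcp [ 0.4476 -0.1831  0.0521] press xy [-1.246e-01  1.000e-04] F [ 0.5 -0.1 -0.2] w 0.0855 q [-0.87  0.03 -1.06 -0.04  0.59  2.38]
rot [-0.0, -0.0331, -0.0001] slide [-0.0201, 0.0001, 0.0197] | t 11.47 tcp [ 0.4476 -0.1831  0.0521] press xy [-1.246e-01  1.000e-04] F [ 0.5 -0.1 -0.2] w 0.0855 q [-0.87  0.03 -1.06 -0.04  0.59  2.38]
```

>>> play_rows(rotation=[[0,-0.017,0],[0,-0.033,0],[0,-0.033,0],[0,-0.033,0],[0,-0.033,0]], slide=[[0,0,0],[0,0,0],[-0.01,0,0.01],[-0.02,0,0.0197],[-0.02,0,0.0197]], hand=[100,100,100,100,100])

```text
clock: 12.1
tool_pos: [0.4459, -0.1821, 0.0365]
ee_rot: [[0.788, 0.049, 0.613], [0.037, -0.999, 0.032], [0.614, -0.003, -0.789]]
wrist_force: [-0.2, -0.5, -0.5]
gripper_width: 0.0854
```

```bash
python3 mv.py p -0.125 0 0.038 0 38
python3 - <<'E'
from h import *
for n in("side","top"):
    p,d=get_image(n); cv2.imwrite(f"pics/{n}6.png",cv2.resize((p[150:330,150:330] if n=="side" else p[170:290,260:390])[:,:,::-1],None,fx=3,fy=3))
E
```

```text
rot [-0.0006, 0.0005, -0.0007] slide [0.0037, 0.0023, -0.0009] | t 12.1 tcp [ 0.4459 -0.1821  0.0365] press xy [-0.1262  0.0012] F [-0.2 -0.5 -0.5] w 0.0854 q [-0.82  0.04 -1.01  0.05  0.49  2.39]
```

View pics/side6.png

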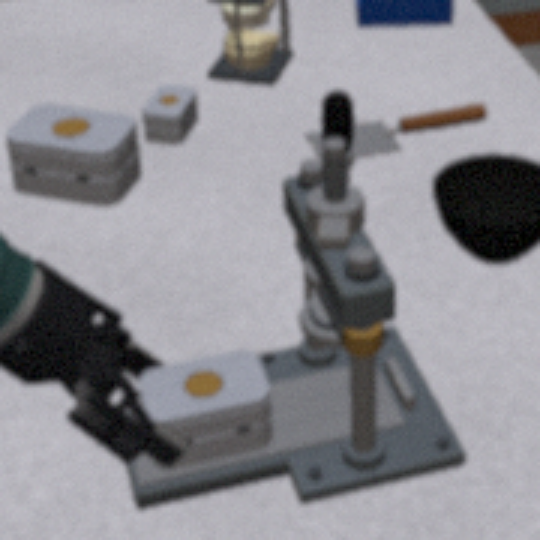

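The fingers straddle the near end at crop (165,450), clear of the ledge. I'll grip.

>>> play_rows(rotation=[[-0.0006,0.0005,-0.0007],[-0.0006,0.0005,-0.0007],[-0.0006,0.0005,-0.0007],[-0.0006,0.0005,-0.0007],[-0.0006,0.0005,-0.0007]], slide=[[0.004,0.002,-0.001],[0.004,0.002,-0.001],[0.004,0.002,-0.001],[0.004,0.002,-0.001],[0.004,0.002,-0.001]], hand=[100,60,50,50,50], grip_force=35)

```text
clock: 12.82
tool_pos: [0.4479, -0.1838, 0.0392]
ee_rot: [[0.786, 0.049, 0.616], [0.04, -0.999, 0.029], [0.617, 0.001, -0.787]]
wrist_force: [-4.8, -0.0, 5.8]
gripper_width: 0.0594
```

```bash
python3 mv.py p -0.017 0 0.038 0 38
```

```text
rot [0.0004, -0.0004, 0.0002] slide [0.1675, -0.0013, 0.1342] | t 12.82 tcp [ 0.4479 -0.1838  0.0392] press xy [-0.1243 -0.0006] F [-4.8 -0.   5.8] w 0.0594 q [-0.82  0.04 -1.01  0.05  0.49  2.39]
```

>>> play_rows(rotation=[[0,0,0],[0,0,0],[0,0,0],[0,0,0],[0,0,0]], slide=[[0.008,0,0.006],[0.024,0,0.019],[0.04,0,0.032],[0.056,-0.001,0.044],[0.071,-0.001,0.056]], hand=[50,50,50,50,50])

```text
clock: 13.45
tool_pos: [0.4923, -0.1812, 0.0391]
ee_rot: [[0.787, 0.048, 0.615], [0.039, -0.999, 0.028], [0.616, 0.002, -0.788]]
wrist_force: [-15.7, -0.4, 17.0]
gripper_width: 0.0594
```

```bash
python3 mv.py p -0.017 0 0.0385 0 38
python3 - <<'E'
from h import *
for n in("side","top"):
    p,d=get_image(n); cv2.imwrite(f"pics/{n}7.png",cv2.resize((p[150:330,150:330] if n=="side" else p[170:290,260:390])[:,:,::-1],None,fx=3,fy=3))
E
```

```text
rot [0.0008, -0.0001, -0.0002] slide [0.0982, -0.0006, 0.0783] | t 13.45 tcp [ 0.4923 -0.1812  0.0391] press xy [-0.0798 -0.0002] F [-15.7  -0.4  17. ] w 0.0594 q [-0.72  0.1  -0.95  0.01  0.44  2.49]
```

View pics/side7.png

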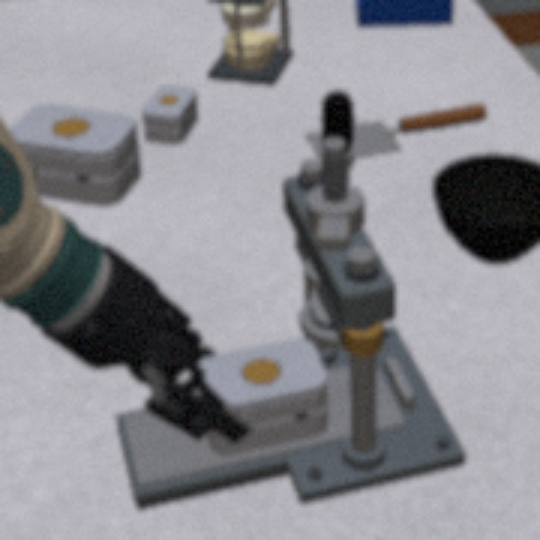

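View pics/top7.png

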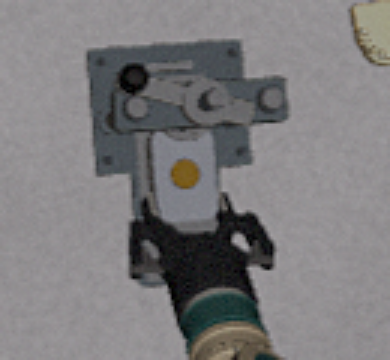

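>>> play_rows(rotation=[[0,0,0],[0,0,0],[0,0,0],[0,0,0],[0,0,0]], slide=[[0.011,0,0.006],[0.024,0,0.016],[0.036,-0.001,0.026],[0.048,-0.001,0.036],[0.056,-0.001,0.042]], hand=[50,50,50,50,50])

```text
clock: 14.18
tool_pos: [0.5269, -0.1787, 0.0392]
ee_rot: [[0.788, 0.048, 0.614], [0.039, -0.999, 0.029], [0.615, 0.001, -0.789]]
wrist_force: [-11.8, -0.7, 9.7]
gripper_width: 0.0595
```

```bash
python3 mv.py p -0.017 0 0.039 0 38
python3 - <<'E'
from h import *
for n in("side","top"):
    p,d=get_image(n); cv2.imwrite(f"pics/{n}8.png",cv2.resize((p[150:330,150:330] if n=="side" else p[170:290,260:390])[:,:,::-1],None,fx=3,fy=3))
    np.savez(f"{n}8.npz",p=p,d=d)
E
```

```text
rot [0.0006, 0.0004, -0.0001] slide [0.0441, 0.001, 0.0348] | t 14.18 tcp [ 0.5269 -0.1787  0.0392] press xy [-0.0451  0.0005] F [-11.8  -0.7   9.7] w 0.0595 q [-0.66  0.14 -0.9  -0.01  0.41  2.55]
```

View pics/side8.png

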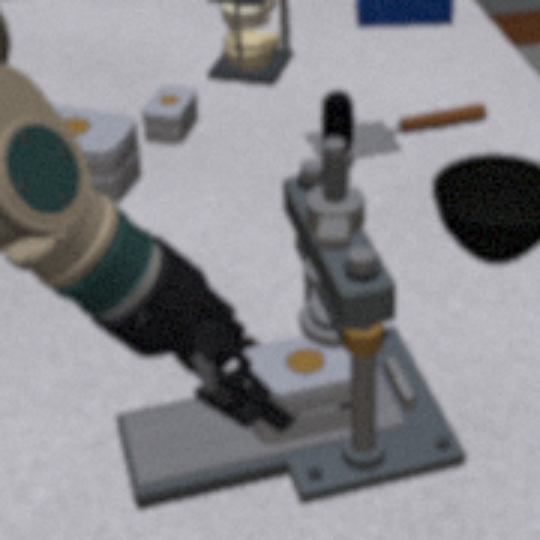

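View pics/top8.png

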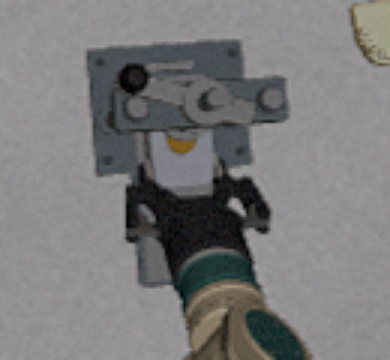

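```bash
cat > disk.py <<'E'
from mv import *
def disk(p,n):
    H=cv2.cvtColor(np.ascontiguousarray(p),cv2.COLOR_RGB2HSV)
    m=((H[:,:,0]>10)&(H[:,:,0]<28)&(H[:,:,1]>110)&(H[:,:,2]>80)).astype(np.uint8)
    _,_,s,c=cv2.connectedComponentsWithStats(m)
    for i in range(1,len(s)):
        if s[i,4]>8:
            X=cast(n,[c[i]],.07)[0];d=X[:2]-P0;cc,ss=np.cos(PY),np.sin(PY)
            q=np.array([cc*d[0]+ss*d[1],-ss*d[0]+cc*d[1]])
            if abs(q[0])<.2 and abs(q[1])<.06: print(n,c[i].round(1),s[i].tolist(),"press xy",q.round(4))
E
python3 - <<'E'
from disk import *
for k in ("side4","top4","side8","top8"): disk(np.load(k+".npz")["p"],k[:-1])
E
```

```text
side [271.  262.2] [265, 258, 12, 11, 59] press xy [0.0267 0.016 ]
side [217.4 277.5] [213, 275, 10, 6, 51] press xy [-0.1042  0.0028]
top [322.7 243.1] [319, 239, 9, 9, 64] press xy [-0.106  -0.0011]
side [270.9 262.2] [265, 258, 12, 10, 64] press xy [0.0265 0.016 ]
side [251.5 270.1] [247, 267, 10, 7, 51] press xy [-0.0246  0.0033]
top [319.7 218.1] [316, 216, 9, 5, 33] press xy [-0.0324  0.0013]
```

>>> play_rows(rotation=[[0,0,0],[0,0,0],[0,0,0],[0,0,0],[0,0,0]], slide=[[0.009,0,0.006],[0.017,0,0.013],[0.025,0.001,0.019],[0.032,0.001,0.024],[0.036,0.001,0.027]], hand=[50,50,50,50,50])

```text
clock: 14.9
tool_pos: [0.5487, -0.1779, 0.0392]
ee_rot: [[0.789, 0.048, 0.613], [0.038, -0.999, 0.029], [0.614, 0.001, -0.789]]
wrist_force: [-11.5, -0.9, 9.8]
gripper_width: 0.0595
```

```bash
python3 mv.py p -0.017 0 0.039 0 38
python3 - <<'E'
from disk import *
for n in("side",):
    p,d=get_image(n); cv2.imwrite(f"pics/{n}9.png",cv2.resize((p[150:330,150:330] if n=="side" else p[170:290,260:390])[:,:,::-1],None,fx=3,fy=3))
    disk(p,n)
E
```

```text
rot [0.0006, 0.0007, -0.0002] slide [0.0097, 0.0005, 0.008] | t 14.9 tcp [ 0.5487 -0.1779  0.0392] press xy [-0.0233  0.0003] F [-11.5  -0.9   9.8] w 0.0595 q [-0.62  0.17 -0.86 -0.01  0.39  2.58]
side [266.2 265.1] [256, 258, 21, 14, 115] press xy [0.0127 0.0094]
```

View pics/side9.png

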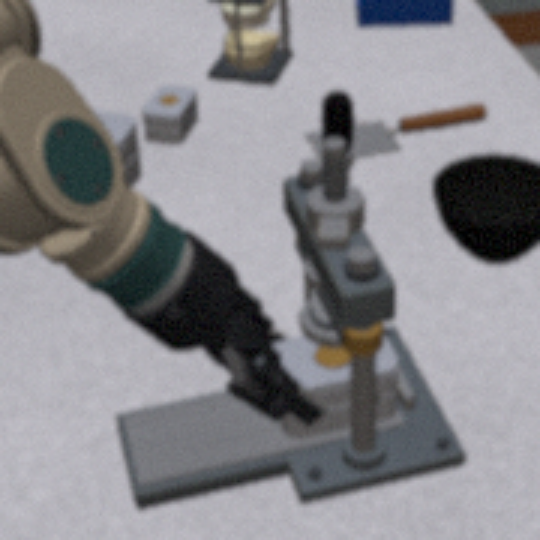

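>>> play_rows(rotation=[[0,0,0],[0,0,0],[0,0,0],[0,0,0]], slide=[[0.002,0,0.001],[0.004,0,0.003],[0.006,0,0.004],[0.008,0,0.006]], hand=[50,50,50,50])

```text
clock: 15.45
tool_pos: [0.5528, -0.1777, 0.0391]
ee_rot: [[0.789, 0.047, 0.613], [0.038, -0.999, 0.028], [0.613, 0.001, -0.79]]
wrist_force: [-13.3, 0.1, 11.7]
gripper_width: 0.0594
```

>>> play_rows(rotation=[[0,0,0],[0,0,0]], slide=[[0.002,0,0.0015],[0.003,0,0.0025]], hand=[50,50])

```text
clock: 15.7
tool_pos: [0.5531, -0.1776, 0.0391]
ee_rot: [[0.79, 0.046, 0.611], [0.037, -0.999, 0.027], [0.612, 0.001, -0.791]]
wrist_force: [-25.1, -1.5, 24.5]
gripper_width: 0.0595
```

```bash
python3 mv.py p -0.017 0 0.039 0 38
```

```text
rot [0.001, 0.0015, -0.0007] slide [0.0029, 0.0007, 0.0025] | t 15.7 tcp [ 0.5531 -0.1776  0.0391] press xy [-0.0189  0.0003] F [-25.1  -1.5  24.5] w 0.0595 q [-0.61  0.18 -0.86 -0.01  0.38  2.59]
```

Run:
```python
from disk import *
for n in("side","top"):
    p,d=get_image(n); cv2.imwrite(f"pics/{n}10.png",cv2.resize((p[210:320,220:320] if n=="side" else p[170:290,260:390])[:,:,::-1],None,fx=5,fy=5,interpolation=cv2.INTER_CUBIC))
```

```text
(no output)
```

View pics/side10.png

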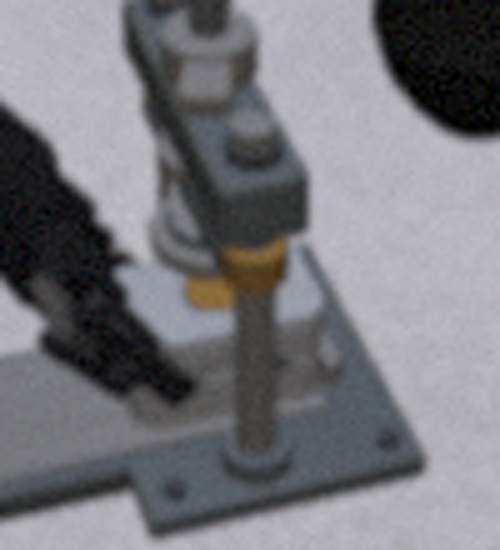

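View pics/top10.png

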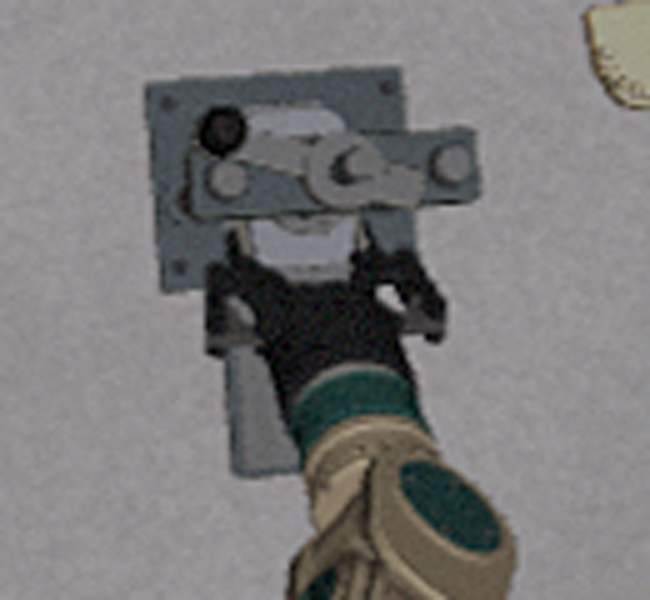

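Run:
```python
from mv import *
for n,uv in (("top",(319,190.8)),("top",(320.5,225.5)),("side",(261.8,268.4)),("top",(259+51,191.5))):
    X=cast(n,[uv],.07)[0];d=X[:2]-P0;c,s=np.cos(PY),np.sin(PY);print(n,uv,np.round([c*d[0]+s*d[1],-s*d[0]+c*d[1]],4))
```

```text
top (319, 190.8) [ 0.0481 -0.0035]
top (320.5, 225.5) [-0.0543  0.0009]
side (261.8, 268.4) [-0.0004  0.0014]
top (310, 191.5) [0.0479 0.0233]
```

Home against the stop: the rear edge is at +48 mm, the disk is centred to about 1 mm, and the push force jumped. I'll ease off, then release.

>>> play_rows(rotation=[[0,0,0],[0,0,0],[0,0,0],[0,0,0],[0,0,0]], slide=[[-0.001,0,-0.001],[-0.001,0,-0.001],[-0.001,0,-0.001],[-0.001,0,-0.001],[-0.001,0,-0.001]], hand=[50,50,78,80,80])

```text
clock: 16.42
tool_pos: [0.5526, -0.1776, 0.0391]
ee_rot: [[0.79, 0.046, 0.611], [0.037, -0.999, 0.027], [0.612, 0.001, -0.791]]
wrist_force: [0.5, -0.1, -0.3]
gripper_width: 0.0684
```

```bash
python3 mv.py p -0.1 0 0.1 0 38
```

```text
rot [0.0009, 0.0014, -0.0007] slide [-0.053, 0.0015, -0.1949] | t 16.43 tcp [ 0.5526 -0.1776  0.0391] press xy [-0.0194  0.0004] F [ 0.5 -0.1 -0.3] w 0.0684 q [-0.61  0.17 -0.86 -0.01  0.38  2.59]
```

Released. Now I'll back out along the tool axis.

>>> play_rows(rotation=[[0,0,0],[0,0,0],[0,0,0],[0,0,0],[0,0,0]], slide=[[-0.02,0,-0.02],[-0.03,0,-0.06],[-0.04,0,-0.11],[-0.05,0,-0.17],[-0.06,0,-0.24]], hand=[80,80,80,80,80])

```text
clock: 17.05
tool_pos: [0.4537, -0.1812, 0.1155]
ee_rot: [[0.791, 0.046, 0.611], [0.037, -0.999, 0.028], [0.611, 0.0, -0.791]]
wrist_force: [-0.5, -0.5, -0.0]
gripper_width: 0.0685
```

```bash
python3 mv.py p -0.17 0 0.30 0 0
python3 - <<'E'
from mv import *
for n in("side","top"):
    p,d=get_image(n); cv2.imwrite(f"pics/{n}11.png",cv2.resize((p[210:320,220:320] if n=="side" else p[170:290,260:390])[:,:,::-1],None,fx=5,fy=5,interpolation=cv2.INTER_CUBIC))
E
```

```text
rot [0.0003, -0.2093, -0.001] slide [0.1437, 0.0038, -0.3552] | t 17.05 tcp [ 0.4537 -0.1812  0.1155] press xy [-0.1183  0.0017] F [-0.5 -0.5 -0. ] w 0.0685 q [-0.8  -0.14 -0.92  0.31  0.47  2.42]
```

View pics/side11.png

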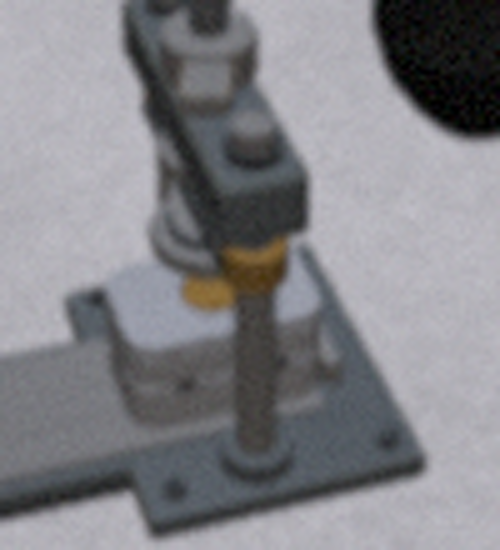

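View pics/top11.png

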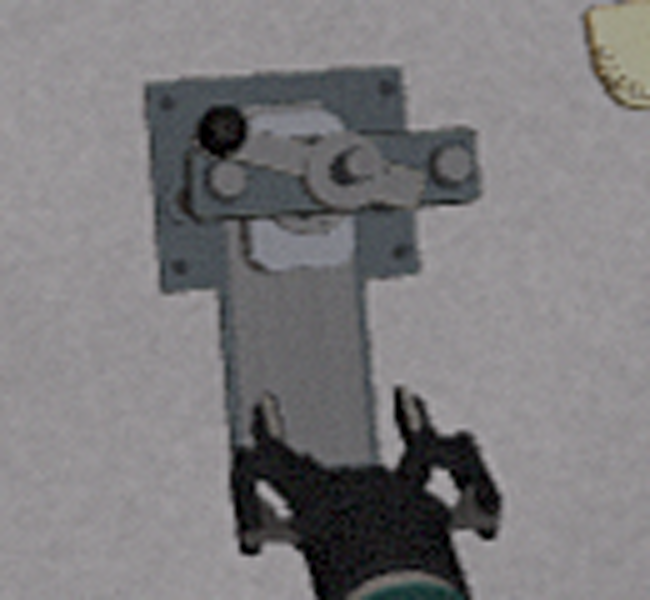

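Flask square under the platen, rear edge against the stop. Next the crank: knob at top px (304.4,196), so world (0.588,-0.108) and crank about 0.71 rad.

```bash
python3 mv.py p -0.14 0.04 0.34 40 0
```

```text
rot [0.075, -0.2011, -0.2153] slide [0.2377, -0.0778, -0.379] | t 17.15 tcp [ 0.4545 -0.1826  0.1176] press xy [-0.1177  0.0002] F [-0.5 -0.8  0. ] w 0.0683 q [-0.8  -0.14 -0.92  0.31  0.47  2.42]
```

>>> play_rows(rotation=[[0.01,-0.03,-0.03],[0.025,-0.067,-0.07],[0.037,-0.1,-0.107],[0.05,-0.134,-0.143],[0.065,-0.17,-0.18]], slide=[[0.03,-0.01,-0.07],[0.08,-0.02,-0.14],[0.13,-0.04,-0.21],[0.18,-0.06,-0.3],[0.2377,-0.0778,-0.379]], hand=[65,65,65,65,65])

```text
clock: 17.77
tool_pos: [0.4299, -0.1438, 0.3412]
ee_rot: [[0.796, 0.598, 0.093], [0.597, -0.801, 0.039], [0.098, 0.024, -0.995]]
wrist_force: [0.8, -0.9, -0.3]
gripper_width: 0.0555
```

```bash
python3 mv.py w 0.588 -0.108 0.32 77 0
```

```text
rot [0.0184, -0.0273, -0.2231] slide [0.2904, 0.1307, 0.0744] | t 17.77 tcp [ 0.4299 -0.1438  0.3412] press xy [-0.1403  0.0402] F [ 0.8 -0.9 -0.3] w 0.0555 q [-0.52 -0.12 -0.24  1.4   0.08  1.98]
```

>>> play_rows(rotation=[[0.005,-0.015,-0.05],[0.01,-0.027,-0.1],[0.018,-0.027,-0.15],[0.018,-0.027,-0.2],[0.018,-0.027,-0.223]], slide=[[0.06,0.02,0],[0.13,0.05,0.02],[0.2,0.09,0.04],[0.26,0.12,0.06],[0.29,0.13,0.074]], hand=[65,65,65,65,65], grip_force=25)

```text
clock: 18.4
tool_pos: [0.5894, -0.1074, 0.3176]
ee_rot: [[0.222, 0.975, -0.0], [0.975, -0.222, 0.001], [0.0, -0.0, -1.0]]
wrist_force: [-1.7, -0.2, 0.0]
gripper_width: 0.0555
```

```bash
python3 mv.py w 0.588 -0.108 0.217 77 0
python3 - <<'E'
from mv import *
for n in("side","top"):
    p,d=get_image(n); cv2.imwrite(f"pics/{n}12.png",cv2.resize((p[150:290,200:320] if n=="side" else p[150:270,260:390])[:,:,::-1],None,fx=4,fy=4,interpolation=cv2.INTER_CUBIC))
E
```

```text
rot [-0.0001, -0.0002, 0.0011] slide [-0.002, -0.0024, 0.2011] | t 18.4 tcp [ 0.5894 -0.1074  0.3176] press xy [0.0209 0.0687] F [-1.7 -0.2  0. ] w 0.0555 q [-0.29  0.2   0.06  1.43  0.    1.51]
```

View pics/side12.png

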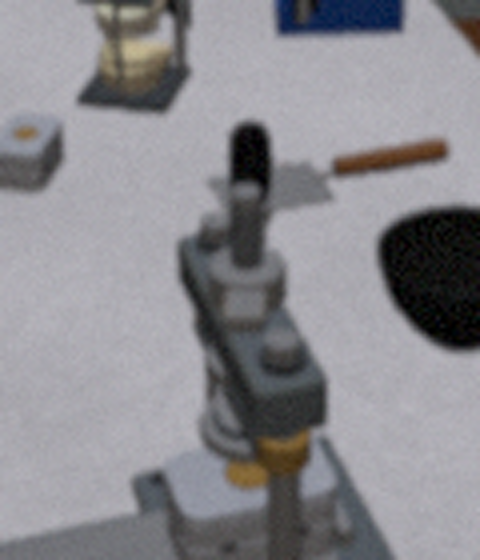

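Run:
```python
from mv import *
print(proj("side",[[.588,-.108,.258],[.588,-.108,.235],[.572,-.177,.26]]))
p,d=get_image("side");cv2.imwrite("pics/side13.png",cv2.resize(p[90:230,190:330][:,:,::-1],None,fx=4,fy=4,interpolation=cv2.INTER_CUBIC))
```

```text
[[259.91145986 182.06878305]
 [260.10968644 191.05146702]
 [260.62380917 197.53002764]]
```

View pics/side13.png

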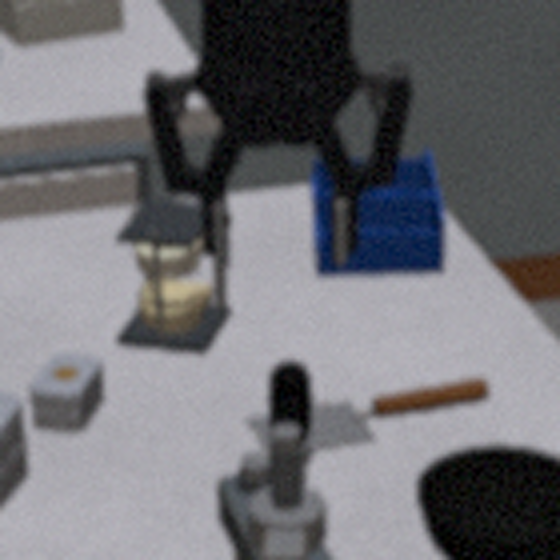

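```bash
python3 mv.py w 0.592 -0.108 0.217 77 0
```

```text
rot [-0.0005, -0.0001, -0.0002] slide [0.0008, 0.0091, 0.2021] | t 18.55 tcp [ 0.5876 -0.1074  0.3181] press xy [0.0191 0.0687] F [-0.4  0.6 -0.3] w 0.0556 q [-0.29  0.2   0.05  1.43  0.    1.51]
```

>>> play_rows(rotation=[[0,0,0],[0,0,0],[0,0,0],[0,0,0],[0,0,0]], slide=[[0.001,0.009,0.03],[0.001,0.009,0.08],[0.001,0.009,0.13],[0.001,0.009,0.18],[0.001,0.009,0.202]], hand=[65,65,65,65,65])

```text
clock: 19.18
tool_pos: [0.5901, -0.1079, 0.2146]
ee_rot: [[0.227, 0.974, -0.005], [0.974, -0.227, 0.002], [0.001, -0.005, -1.0]]
wrist_force: [-0.1, -0.4, -0.4]
gripper_width: 0.0556
```

```bash
python3 mv.py w 0.592 -0.108 0.217 77 0
python3 - <<'E'
from mv import *
p,d=get_image("side");cv2.imwrite("pics/side14.png",cv2.resize(p[120:260,190:330][:,:,::-1],None,fx=4,fy=4,interpolation=cv2.INTER_CUBIC))
E
```

```text
rot [-0.0017, -0.0002, -0.0006] slide [0.0006, 0.0038, -0.0047] | t 19.18 tcp [ 0.5901 -0.1079  0.2146] press xy [0.0215 0.0681] F [-0.1 -0.4 -0.4] w 0.0556 q [-0.29  0.24 -0.1   1.23  0.    1.51]
```

View pics/side14.png

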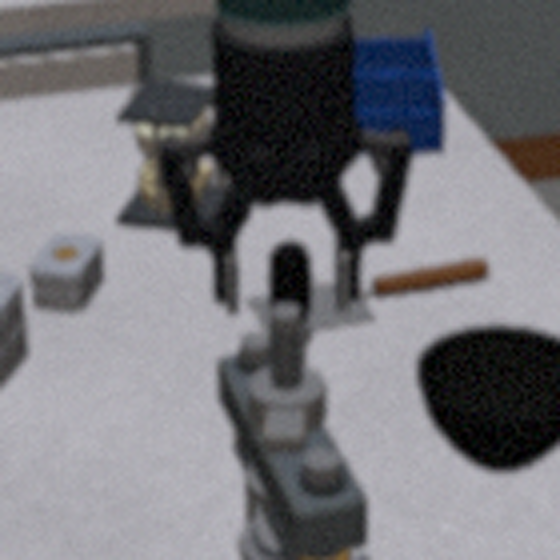

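The knob at crop (291,270) stands between the fingers. Closing.

>>> play_rows(rotation=[[-0.0017,0,0],[-0.0017,0,0],[-0.0017,0,0],[-0.0017,0,0],[-0.0017,0,0]], slide=[[0.0,0.004,-0.006],[0.0,0.004,-0.006],[0.0,0.004,-0.006],[0.0,0.004,-0.006],[0.0,0.004,-0.006]], hand=[65,25,20,20,20], grip_force=25)

```text
clock: 19.85
tool_pos: [0.5926, -0.1083, 0.2179]
ee_rot: [[0.227, 0.974, 0.001], [0.974, -0.227, 0.0], [0.001, 0.001, -1.0]]
wrist_force: [0.3, 0.2, 2.3]
gripper_width: 0.0242
```

```bash
python3 mv.py w 0.592 -0.108 0.217 77 0
python3 - <<'E'
from mv import *
p,d=get_image("side");cv2.imwrite("pics/side15.png",cv2.resize(p[120:260,190:330][:,:,::-1],None,fx=4,fy=4,interpolation=cv2.INTER_CUBIC))
E
```

```text
rot [0.0003, -0.0002, -0.0005] slide [0.0004, -0.0012, 0.0018] | t 19.85 tcp [ 0.5926 -0.1083  0.2179] press xy [0.0239 0.0676] F [0.3 0.2 2.3] w 0.0242 q [-0.29  0.24 -0.1   1.23  0.    1.51]
```

View pics/side15.png

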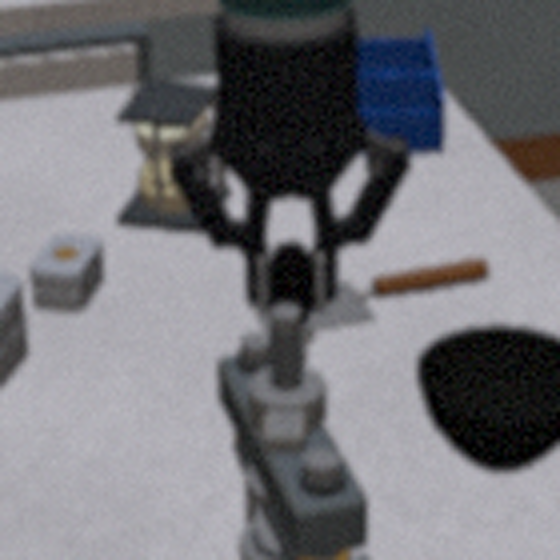

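```bash
cat > cr.py <<'E'
from mv import *
import sys
C=np.array([.5725,-.177]);r=.070;step=float(sys.argv[1]);n=int(sys.argv[2])
s=read_state();p=np.array(s["tool_pos"]);A=np.array(s["ee_rot"]);d=p[:2]-C
ph=np.arctan2(d[1],d[0]);F=np.array(s["wrist_force"]);er=d/np.linalg.norm(d);et=np.array([er[1],-er[0]])
print("t",round(s["clock"],2),"phi",round(np.degrees(ph),1),"crank mod",round((2-(ph-PY))%(2*np.pi),3),"r",np.linalg.norm(d).round(4),"z",p[2].round(4),"Frad",(F[:2]@er).round(1),"Ftan(cw)",(F[:2]@et).round(1),"Fz",F[2].round(1),"w",round(s["gripper_width"],4))
sl=[]
for k in range(1,n+1):
    a=ph-np.radians(step)*k;t=np.array([*(C+r*np.array([np.cos(a),np.sin(a)])),.218]);sl.append((np.round(A.T@(t-p)/.5,3)+0).tolist())
print(sl, "rot",rel(p,pose(np.radians(77)))[0])
E
python3 cr.py 8 5
```

```text
t 19.9 phi 73.7 crank mod 0.763 r 0.0716 z 0.2178 Frad 0.6 Ftan(cw) -0.0 Fz 4.6 w 0.0242
[[-0.006, 0.019, 0.0], [-0.011, 0.038, 0.0], [-0.018, 0.056, 0.0], [-0.029, 0.073, 0.0], [-0.041, 0.088, 0.0]] rot [ 0.0003 -0.0002 -0.0005]
```

>>> play_rows(rotation=[[0,0,0],[0,0,0],[0,0,0],[0,0,0],[0,0,0]], slide=[[-0.006,0.019,0.0],[-0.011,0.038,0.0],[-0.018,0.056,0.0],[-0.029,0.073,0.0],[-0.041,0.088,0.0]], hand=[20,20,20,20,20])

```text
clock: 20.52
tool_pos: [0.632, -0.139, 0.2181]
ee_rot: [[0.227, 0.974, 0.003], [0.974, -0.227, -0.0], [0.001, 0.002, -1.0]]
wrist_force: [2.6, 2.7, 3.7]
gripper_width: 0.0243
```

```bash
python3 cr.py 12 5
```

```text
t 20.52 phi 32.6 crank mod 1.481 r 0.0706 z 0.2181 Frad 3.6 Ftan(cw) -0.9 Fz 3.7 w 0.0243
[[-0.023, 0.018, 0.0], [-0.049, 0.031, 0.0], [-0.077, 0.039, 0.0], [-0.107, 0.041, 0.0], [-0.136, 0.037, 0.0]] rot [ 0.0008 -0.0002 -0.0005]
```

>>> play_rows(rotation=[[0,0,0],[0,0,0],[0,0,0],[0,0,0],[0,0,0]], slide=[[-0.023,0.018,0.0],[-0.049,0.031,0.0],[-0.077,0.039,0.0],[-0.107,0.041,0.0],[-0.136,0.037,0.0]], hand=[20,20,20,20,20])

```text
clock: 21.15
tool_pos: [0.6334, -0.2106, 0.2179]
ee_rot: [[0.227, 0.974, 0.001], [0.974, -0.227, 0.0], [0.0, 0.001, -1.0]]
wrist_force: [-1.0, 1.6, 4.6]
gripper_width: 0.0245
```

```bash
python3 cr.py 14 5;python3 - <<'E'
from mv import *
p,d=get_image("side");cv2.imwrite("pics/side16.png",cv2.resize(p[130:330,180:330][:,:,::-1],None,fx=3,fy=3,interpolation=cv2.INTER_CUBIC))
E
```

```text
t 21.15 phi -28.9 crank mod 2.554 r 0.0695 z 0.2179 Frad -1.7 Ftan(cw) -0.9 Fz 4.6 w 0.0245
[[-0.032, -0.012, 0.0], [-0.059, -0.033, 0.0], [-0.081, -0.059, 0.0], [-0.095, -0.09, 0.0], [-0.102, -0.123, 0.0]] rot [ 0.0002 -0.0001 -0.0007]
```

View pics/side16.png

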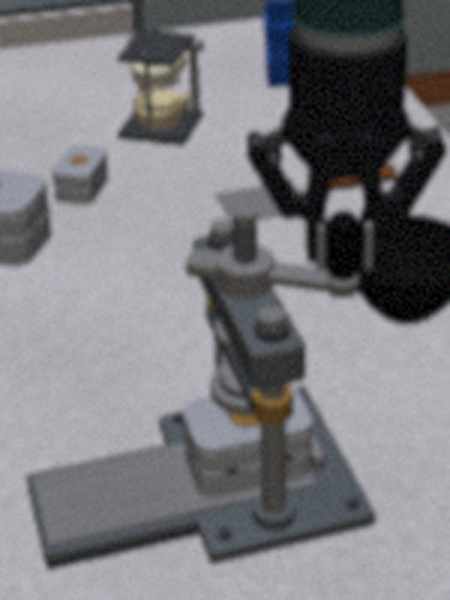

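The crank arm follows, and the ram has come down a little. I'll carry on.

>>> play_rows(rotation=[[0,0,0],[0,0,0],[0,0,0],[0,0,0],[0,0,0]], slide=[[-0.032,-0.012,0.0],[-0.059,-0.033,0.0],[-0.081,-0.059,0.0],[-0.095,-0.09,0.0],[-0.102,-0.123,0.0]], hand=[20,20,20,20,20])

```text
clock: 21.82
tool_pos: [0.5599, -0.2457, 0.2173]
ee_rot: [[0.228, 0.974, 0.0], [0.974, -0.228, 0.004], [0.004, -0.001, -1.0]]
wrist_force: [2.7, 8.3, 2.3]
gripper_width: 0.0243
```

```bash
python3 cr.py 15 5
```

```text
t 21.82 phi -100.4 crank mod 3.802 r 0.0699 z 0.2173 Frad -8.6 Ftan(cw) -1.2 Fz 2.3 w 0.0243
[[0.003, -0.036, -0.001], [0.015, -0.071, -0.001], [0.036, -0.101, -0.001], [0.064, -0.124, -0.001], [0.097, -0.14, -0.001]] rot [-0.0002 -0.0014 -0.001 ]
```

```bash
sed -i 's/\[.5725,-.177\]/[.5725,-.1755]/' cr.py; python3 cr.py 15 5
```

```text
t 21.82 phi -100.2 crank mod 3.798 r 0.0714 z 0.2173 Frad -8.6 Ftan(cw) -1.2 Fz 2.3 w 0.0243
[[0.006, -0.037, -0.001], [0.018, -0.071, -0.001], [0.038, -0.101, -0.001], [0.066, -0.125, -0.001], [0.099, -0.141, -0.001]] rot [-0.0002 -0.0014 -0.001 ]
```

>>> play_rows(rotation=[[0,0,0],[0,0,0],[0,0,0],[0,0,0],[0,0,0]], slide=[[0.006,-0.037,-0.001],[0.018,-0.071,-0.001],[0.038,-0.101,-0.001],[0.066,-0.125,-0.001],[0.099,-0.141,-0.001]], hand=[20,20,20,20,20])

```text
clock: 22.45
tool_pos: [0.5021, -0.1809, 0.2181]
ee_rot: [[0.228, 0.974, 0.001], [0.974, -0.228, 0.003], [0.003, 0.0, -1.0]]
wrist_force: [3.5, -1.7, 0.8]
gripper_width: 0.0247
```

```bash
python3 cr.py 15 5
```

```text
t 22.45 phi -175.6 crank mod 5.114 r 0.0706 z 0.2181 Frad -3.3 Ftan(cw) -2.0 Fz 0.8 w 0.0247
[[0.036, -0.005, 0.0], [0.073, -0.002, 0.0], [0.107, 0.01, 0.001], [0.137, 0.031, 0.001], [0.161, 0.059, 0.001]] rot [ 0.     -0.001  -0.0011]
```

>>> play_rows(rotation=[[0,0,0],[0,0,0],[0,0,0],[0,0,0],[0,0,0]], slide=[[0.036,-0.005,0.0],[0.073,-0.002,0.0],[0.107,0.01,0.001],[0.137,0.031,0.001],[0.161,0.059,0.001]], hand=[20,20,20,20,20])

```text
clock: 23.08
tool_pos: [0.5503, -0.1086, 0.2178]
ee_rot: [[0.228, 0.974, 0.0], [0.974, -0.228, 0.002], [0.003, -0.0, -1.0]]
wrist_force: [-0.4, -2.7, 1.5]
gripper_width: 0.0242
```

```bash
python3 cr.py 14 5
```

```text
t 23.07 phi 108.3 crank mod 0.159 r 0.0705 z 0.2178 Frad -2.4 Ftan(cw) -1.3 Fz 1.5 w 0.0242
[[0.013, 0.032, 0.0], [0.019, 0.065, 0.0], [0.017, 0.099, 0.0], [0.007, 0.132, 0.0], [-0.011, 0.161, 0.0]] rot [-0.     -0.0008 -0.001 ]
```

>>> play_rows(rotation=[[0,0,0],[0,0,0],[0,0,0],[0,0,0],[0,0,0]], slide=[[0.013,0.032,0.0],[0.019,0.065,0.0],[0.017,0.099,0.0],[0.007,0.132,0.0],[-0.011,0.161,0.0]], hand=[20,20,20,20,20])

```text
clock: 23.7
tool_pos: [0.6284, -0.1329, 0.2177]
ee_rot: [[0.228, 0.974, -0.0], [0.974, -0.228, 0.003], [0.002, -0.001, -1.0]]
wrist_force: [-2.6, -0.8, 4.4]
gripper_width: 0.0243
```

```bash
python3 cr.py 9 4;python3 - <<'E'
from mv import *
p,d=get_image("side");cv2.imwrite("pics/side17.png",cv2.resize(p[180:330,190:330][:,:,::-1],None,fx=4,fy=4,interpolation=cv2.INTER_CUBIC))
E
```

```text
t 23.7 phi 37.3 crank mod 1.399 r 0.0703 z 0.2177 Frad -2.6 Ftan(cw) -0.9 Fz 4.4 w 0.0243
[[-0.016, 0.015, -0.001], [-0.033, 0.029, -0.001], [-0.053, 0.039, -0.001], [-0.073, 0.046, -0.001]] rot [-0.0002 -0.0008 -0.001 ]
```

View pics/side17.png

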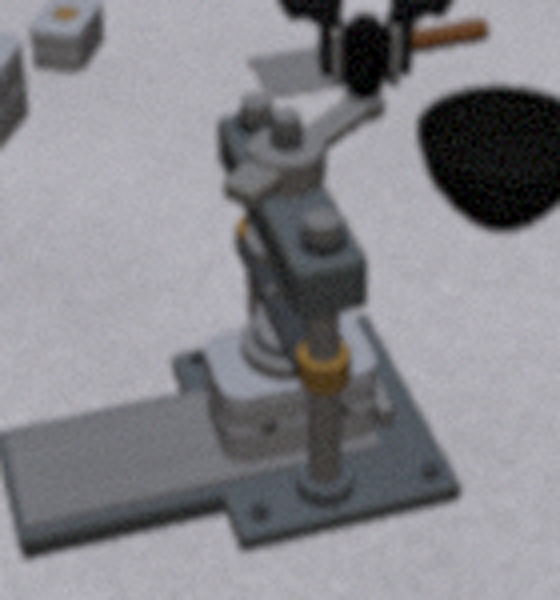

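The platen is nearly on the flask, with the crank at about 7.68 and first touch expected near 8.38. I'll take smaller steps and watch the tangential load.

>>> play_rows(rotation=[[0,0,0],[0,0,0],[0,0,0],[0,0,0]], slide=[[-0.016,0.015,0],[-0.033,0.029,0],[-0.053,0.039,0],[-0.073,0.046,0]], hand=[20,20,20,20])

```text
clock: 24.25
tool_pos: [0.643, -0.1761, 0.2174]
ee_rot: [[0.23, 0.973, -0.001], [0.973, -0.23, 0.002], [0.001, -0.002, -1.0]]
wrist_force: [-4.4, 1.0, 7.2]
gripper_width: 0.0243
```

```bash
python3 cr.py 8 3
```

```text
t 24.25 phi -0.5 crank mod 2.059 r 0.0705 z 0.2174 Frad -4.4 Ftan(cw) -1.0 Fz 7.2 w 0.0243
[[-0.02, 0.002, -0.001], [-0.039, 0.002, -0.001], [-0.058, 0.0, -0.001]] rot [-0.0005 -0.0004 -0.0016]
```

>>> play_rows(rotation=[[0,0,0],[0,0,0],[0,0,0]], slide=[[-0.02,0.002,-0.001],[-0.039,0.002,-0.001],[-0.058,0.0,-0.001]], hand=[20,20,20])

```text
clock: 24.62
tool_pos: [0.6367, -0.2043, 0.218]
ee_rot: [[0.23, 0.973, -0.001], [0.973, -0.23, 0.003], [0.003, -0.001, -1.0]]
wrist_force: [-0.8, 3.0, 5.7]
gripper_width: 0.0246
```

```bash
python3 cr.py 8 4
```

```text
t 24.62 phi -24.2 crank mod 2.472 r 0.0704 z 0.218 Frad -1.9 Ftan(cw) -2.5 Fz 5.7 w 0.0246
[[-0.019, -0.006, 0.0], [-0.037, -0.013, 0.0], [-0.053, -0.023, 0.0], [-0.069, -0.036, 0.0]] rot [-0.0004 -0.001  -0.0016]
```

The load is rising (2.5 N), which fits first touch near 8.38. Continuing to about 9.95.

>>> play_rows(rotation=[[0,0,0],[0,0,0],[0,0,0],[0,0,0]], slide=[[-0.019,-0.006,0.0],[-0.037,-0.013,0.0],[-0.053,-0.023,0.0],[-0.069,-0.036,0.0]], hand=[20,20,20,20])

```text
clock: 25.12
tool_pos: [0.6128, -0.2332, 0.2185]
ee_rot: [[0.229, 0.973, 0.003], [0.973, -0.229, 0.006], [0.007, 0.002, -1.0]]
wrist_force: [4.3, 3.0, 5.0]
gripper_width: 0.0242
```

```bash
python3 cr.py 9 4
```

```text
t 25.12 phi -55.1 crank mod 3.011 r 0.0703 z 0.2185 Frad -0.0 Ftan(cw) -5.3 Fz 5.0 w 0.0242
[[-0.015, -0.016, 0.001], [-0.027, -0.034, 0.001], [-0.037, -0.054, 0.001], [-0.043, -0.075, 0.001]] rot [ 0.0006 -0.0021 -0.0014]
```

>>> play_rows(rotation=[[0,0,0],[0,0,0],[0,0,0],[0,0,0],[0,0,0]], slide=[[-0.015,-0.016,0.001],[-0.027,-0.034,0.001],[-0.037,-0.054,0.001],[-0.043,-0.075,0.001],[-0.043,-0.075,0.001]], hand=[20,20,20,20,20])

```text
clock: 25.75
tool_pos: [0.5714, -0.2458, 0.2187]
ee_rot: [[0.23, 0.973, 0.005], [0.973, -0.23, 0.006], [0.007, 0.003, -1.0]]
wrist_force: [-1.0, 1.8, 8.6]
gripper_width: 0.0243
```

```bash
python3 cr.py 9 2
```

```text
t 25.75 phi -90.9 crank mod 3.636 r 0.0703 z 0.2187 Frad -1.8 Ftan(cw) 1.0 Fz 8.6 w 0.0243
[[-0.002, -0.022, 0.001], [-0.002, -0.044, 0.001]] rot [ 0.001  -0.0021 -0.0015]
```

Crank at about 9.92, a quarter turn past touch. I'll let go and lift away.

>>> play_rows(rotation=[[0,0,0],[0,0,0],[0,0,0],[0,0,0],[0,0,0]], slide=[[0,0,0],[0,0,0],[0,0,0],[0,0,-0.03],[0,0,-0.09]], hand=[60,65,65,65,65])

```text
clock: 26.38
tool_pos: [0.5703, -0.2457, 0.2633]
ee_rot: [[0.23, 0.973, 0.002], [0.973, -0.23, 0.007], [0.007, 0.0, -1.0]]
wrist_force: [1.1, -0.6, -0.1]
gripper_width: 0.0558
```

>>> play_rows(rotation=[[0,0,0],[0,0,0],[0,0,0],[0,0,0],[0,0,0]], slide=[[0,0,-0.06],[0,0,-0.12],[0,-0.06,-0.16],[-0.02,-0.15,-0.16],[-0.03,-0.25,-0.16]], hand=[65,65,65,65,65])

```text
clock: 27.0
tool_pos: [0.4445, -0.2325, 0.3447]
ee_rot: [[0.229, 0.973, 0.004], [0.973, -0.229, 0.005], [0.006, 0.002, -1.0]]
wrist_force: [0.1, 0.3, 0.4]
gripper_width: 0.0556
```

>>> play_rows(rotation=[[0,0,0],[0,0,0],[0,0,0],[0,0,0]], slide=[[-0.1,-0.06,0],[-0.2,-0.1,0],[-0.3,-0.14,0],[-0.3,-0.14,0]], hand=[65,65,65,65])

```text
clock: 27.5
tool_pos: [0.3403, -0.3651, 0.3446]
ee_rot: [[0.234, 0.972, 0.004], [0.972, -0.234, 0.004], [0.005, 0.003, -1.0]]
wrist_force: [0.3, -0.3, -0.8]
gripper_width: 0.0559
```

Run:
```python
from mv import *
s=read_state();print(s["clock"],s["wrist_force"])
for n in("side","top"):
    p,d=get_image(n); cv2.imwrite(f"pics/{n}18.png",cv2.resize((p[180:330,190:330] if n=="side" else p[170:290,260:390])[:,:,::-1],None,fx=4,fy=4,interpolation=cv2.INTER_CUBIC));cv2.imwrite(f"pics/{n}18f.png",p[:,:,::-1])
```

```text
27.5 [ 0.25133919 -0.27254219 -0.8125484 ]
```

View pics/side18.png

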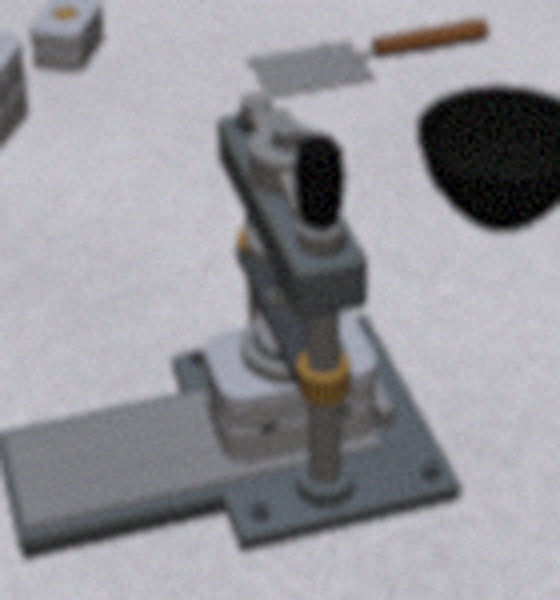

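View pics/top18.png

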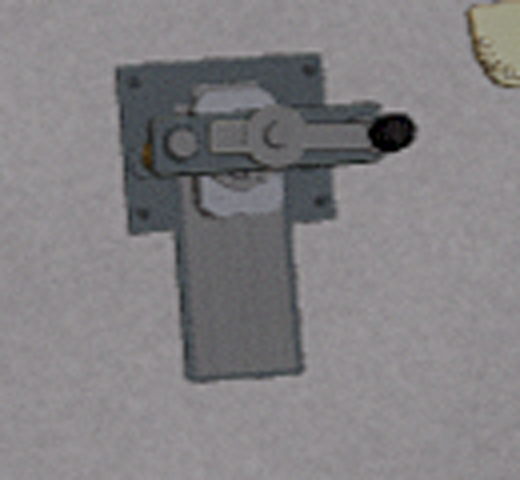

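View pics/top18f.png

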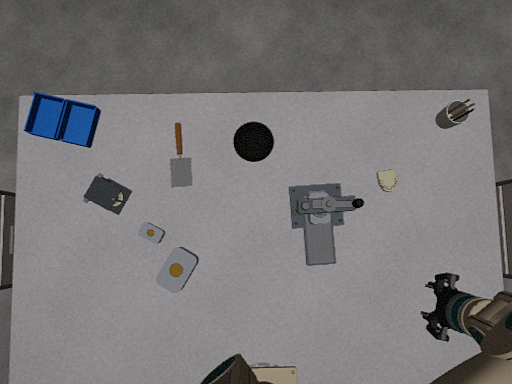

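The crank arm points right (-y), the platen rests on the flask, and the flask is square at the stop. The bystanders haven't moved. Handing in.

```bash
python3 -c "
from rig import *
print(finish_job())"
```

```text
the job is handed in; nothing more can be done
None
```

The flask is in the press, square against the rear stop and clamped about a quarter turn past first touch. I handed the job in at about 27.6 s; it reports no verdict.

- **Setting down:** I picked the 92 x 60 x 48 mm flask at top (193,209), lowered it onto the ledge until the wrist carried no weight, and let go.
- **Sliding in:** I took it again by its near end with the tool tilted 38°. I had planned a steeper tilt of about 44°, but joint 3 came too close to its limit. I slid the flask in until the push force jumped from 13 to 25 N.
- **Cranking:** I turned the crank clockwise from about 0.76 to 9.92 rad. First touch was expected at about 8.38 rad, and the load rose from about 1 to 5.3 N at 9.3 rad. I then released the knob and moved the arm clear.

**Last checks:**
- **Position:** Camera measurements before cranking put the flask within about 1–3 mm of centre. The final pictures show it square in the same place.
- **Crank:** The arm points to the right, as expected for that angle.
- **Bystanders:** They look unmoved in the final top view; I did not measure them.
- **Clamping force:** I did not measure it directly. From the crank angle it should be about 40 N.
- **Disagreements:** The side and top cameras differed by up to about 6 mm on the knob position. My press centre was about 1.5 mm off sideways, judged by the radial force while cranking. I corrected for both.

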